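Fit the retaining ring on the mixer shaft

TASK

Refit the mixer drive after cleaning: with the circlip pliers, pick the steel retaining ring off its tray, spread it only as far as the shaft needs and slide it over the shaft end. Feeling for the orange spring-loaded seal cup, press it gently down about 3 mm with the ring (never beyond 5 mm), let the ring close in the shaft groove so that it holds the cup down, then lay the pliers back on their rest. Do not touch the ring with the gripper, over-spread it or force it, and leave everything else on the bench alone.

Things in the scene. Friction and masses are not known exactly. Their poses are not given: they have to be found in the camera images.
- pliers: External circlip pliers, tips bent down 90 degrees, 134 long, 150 g, two levers (blue grips, steel jaws 12 thick) on a vertical pivot; level on the rest. Origin on the pivot axis at mid-thickness; x towards the tips, y left, z up (axes turn with the LEFT lever, half of pliers_jaw to the left, as it opens). Squeezing the grips together parts the tips
- pliers_grip (a point): place to pinch, between the grips, 32 behind the pivot and at its height: outer faces 54 apart at rest. Each grip is a flat bar 18 high, 44 long, splayed 0.13 rad (wider to the rear), parallel once each lever has turned 0.13. The return spring needs 20 N per grip to start, 36 N at 0.65 rad, and a spread ring 10 N more. 30 mm free below on the rest. Axes of the left lever
- pliers_jaw (a joint): opening angle of the pliers (rad, both levers together): 0 = as at rest, tips together; stop at 0.9. At 0.65 the grips' outer faces have come from 54 to about 33 apart at the pinching place and the tips have parted from 8 to 38 between centres
- tip_left (a point): on the left tip, where its thick post (7 diameter) ends in a flat shoulder and its thin pin (4 diameter, 3.5 long, pointing down) begins; 48 ahead of the pivot, 22 below it; at rest 4 left of the pliers' middle line
- tip_right (a point): the same on the right tip (right lever), at rest 4 right of the middle line
- rest_seat (a point): where the pliers' pivot lies when at home, 45 above the table, on a green two-post rest (posts 39 high, one under the pivot, one 75 behind it under the tails of the grips; base plate 62 wide, 6 thick); x towards where the tips point
- ring: steel retaining ring, 16 g, 4 thick, two halves hinged and sprung together, lying flat. Origin under its centre, z up, x away from the gap towards the hinge at x = +16 (axes turn with the left half). Inner radius 13, outer 18. At the gap (-x) each end has a lug, x = -13 to -27, with a V notch facing the gap: bottom at x = -22, y = +-11.5, lips at y = +-8.5
- ring_gap (a point): middle of the ring's gap, between the two notches, level with the ring's top face, 22 from the ring's centre. With the pliers at rest the two pins go down freely here, the shoulders come to lie on the lugs, and squeezing drives the pins into the notches, which then carry the ring by friction. The ring's hinge side points away from the pliers
- ring_center (a point): centre of the closed ring, half-way up its thickness; axes turn with the left half
- ring_arm (a joint): spread of the ring (rad, both halves): 0 = closed; passes the shaft from about 0.42; bent (spoiled) above 0.68; 0.5 to 0.55 is right (pliers at about 0.65). 3 to 7 N per pin. At 0.5 the middle of the opening is 17 ahead of the line between the pins; closed, its centre is 22 ahead: draw back 5 to 6 mm during the first half of the closing, while the pins still bear
- tray: blue ring tray 75 x 75, top 25 above the table, with a round boss 3 high, 19 wide inside the ring; origin under its centre
- shaft_axis (a point): point on the axis of the upright shaft, 64 above the table. Shaft 29 diameter; groove 26 diameter, 7 high; above it a land of 5 and a taper of 4 narrowing to 23. The groove's lower edge lies 58 to 70 above the table: how high the shaft stands is not measured and must be felt. Shaft, cup and ring are oiled
- cup (a joint): travel of the orange seal cup (54 diameter) round the shaft (m, down positive): 0 = up, top face 4.5 above the groove's lower edge. Pressed flat on it, the ring is level with the groove from 0.0015 to 0.0045 (best 0.003). Felt load: 0.5 N to start, 2 N at 0.003, 3.2 N at 0.0055; beyond that the seal is crushed, with no stop to warn of it (end at 0.008). Held by a seated ring it reads 0.0015
- pot_a: bystander: white yoghurt pot, 72 wide, 76 high; origin under its centre
- pot_b: bystander: red yoghurt pot, 72 wide, 76 high; origin under its centre
- beaker: bystander: glass beaker, 68 wide, 85 high; origin under its centre
- bottle: bystander: white sample bottle with blue cap, 56 wide, 120 high; origin under its centre
- jar: bystander: amber jar with white cap, 60 wide, 70 high; origin under its centre
- spatula: bystander: long spatula lying on the table
- spacer: bystander: orange spacer disc, 40 wide, 14 high
- drive: drive block (aluminium, 100 x 100 x 22) that carries shaft and seal cup; origin under its centre
Mind the look-alikes: they are no part of the job. What is shaped like the drive but purple is not meant.

How it is judged:
By the outcome, as a careful person would: the job done as asked, in the order asked, and still so for the second after the job is handed in, with the robot touching nothing.
It also fails if it takes over 72 s, if anything falls off the work surface, if the arm or the gripper's body presses on something with over 40 N, if the wrist force passes 120 N, or if a joint passes its speed limit or range.

ROBOT

A 6-joint arm with a two-finger parallel gripper is mounted at the origin on the work surface. World frame = base frame: x ahead of the robot, y to its left, z up, the work surface at z = 0. Lengths are in mm, angles in rad, forces in N, time in s.
With the tool pointing down it reaches from about 350 to 925 mm from the base axis. Payload 6.4 kg.
Tool frame: the origin (TCP) lies midway between the tips of the shut fingers; the grasp point (between the pads) lies 19 mm behind it (manip.grip_depth is the distance from the TCP to the grasp point, in mm); z points along the fingers, y is the direction in which the jaws open and shut (so a half turn about z gives the same grasp; the last joint's range is limited). The gripper opens to 85 mm and grips with 20 to 120 N. Pads are 22 mm wide; open, the fingers measure 114 mm over their backs; the gripper's body (76 mm by 85 mm) begins 54 mm behind the grasp point. The pads swing forward as they close: fully open they stand 13 mm farther back than shut.
Start: joints at [1.125, 0.245, 1.558, -0, 1.339, -0.174], TCP at [174.499, 626.15, 231.29] pointing down, gripper open.
Joint ranges: [-3.13, 3.13], [-1.02, 2.26], [0.13, 2.54], [-0.95, 4.09], [0.21, 2.88], [-2.74, 2.74]. Speed limits (rad/s): [2.57, 2.57, 3.14, 3.14, 3.14, 3.14].

INTERFACE

Orientations are given as a unit quaternion [x, y, z, w].
In Python, from workcell import manip, optics gives the robot as it stands.
- The arm moves only by the tool jog_arm, never from a script. Its argument "series" is a list of rows, each a list of 7 numbers: the opening, from -1 (shut) to 1 (fully open), so that 0 is half open, then the shift along the world's x, y, z in m, then the turn, a rotation vector about the world's x, y, z in degrees. In form: [[grip, x, y, z, wx, wy, wz], ...]. A call has 1 to 20 rows; each row is the pose to reach, as a shift and turn from the pose commanded when the call began; what a row does not reach only later rows make up. A row lasts 1/12 s, in which the tool goes at most 41.7 mm and 7.16 degrees, less where a joint would pass 70% of its speed; a pose out of reach is approached as far as the arm can. A call with a gripper value outside its range is refused whole. The fingers move at their own pace and stop on an object; "force" is the grip in N (left out, the last holds). Time passes only in rows, so rows that repeat a pose let the fingers close. It gives the time, the measured TCP pose, the force and the opening at its end, in the units of the state.
- manip.get_state(): the state, without advancing time (a new reading comes with each control period).
- optics.snapshot(name): name is "scene" or "side" or "wrist"; returns the picture (400x640x3 uint8, red, green, blue); there is no depth.
- optics.calibration(name): a dict with "vfov" (degrees; the focal length in pixels is half the picture's height over the tangent of half this angle, whatever the lens; pixels are square), "cx", "cy" (the principal point, pixels), "xyz" and "orientation" of the camera in the world; the wrist camera has in their place "hand_eye" (4x4, takes a point from camera to tool coordinates, whose origin is the TCP and whose axes are the flange's). Camera axes: x right, y down, z forward; pixel columns grow to the right and rows downward; lengths in mm; the calibration is good to about 2 mm. A picture is of the moment at which its call begins: read the wrist's pose just before it. calibration takes no time and is no camera call.
- manip.finish_job(): hands the job in, once; it reports no verdict.
The state is a dict: "clock": time; "joints": joint angles; "dq": joint speeds; "joint_efforts": joint torques, N m; "tcp_pos": TCP position; "tool_rot": TCP orientation; "contact_force": force on the tool from outside, world axes, zero at the start; "torque": the same for the moment, N m; "width": finger opening in mm.
Only numpy, scipy, OpenCV 4.12 (cv2) and the standard library are available. Lean on these libraries where they do the work, as an engineer would, in place of code of your own. Each camera call takes 0.05 s, during which the arm holds its last target. There are 200 camera calls.

## Working session

There is one attempt and no reset: what is moved stays moved. The work goes in short steps, Python scripts to look and compute and a tool call to move; the robot and the scene stay as the last step left them, time stands still between calls to the robot, and variables do not carry over. Pictures are saved under pics/ and viewed, about 8 in all and at most 12, crops included, and the job is handed in when it is done.

Besides the shell and the picture viewer there is one more tool, called after "Call:" as name(argument=value, ...) on one line, values as JSON. jog_arm: Moves the arm, as the interface text tells. Its arguments: {"type":"object","properties":{"series":{"type":"array","items":{"type":"array","items":{"type":"number"}}},"force":{"type":"number"}},"required":["series"]}

```bash
ls; mkdir -p pics; python3 - <<'E'
from workcell import manip, optics
import cv2,numpy as np
print(manip.get_state(), manip.grip_depth)
ims=[]
for n in ("scene","side","wrist"):
    c=optics.calibration(n);print(n,c)
    im=optics.snapshot(n);cv2.imwrite(f"pics/{n}0.png",im[:,:,::-1]);ims.append(im[:,:,::-1])
E
```

```text
pics
{'clock': 0.0, 'joints': array([ 1.12491368e+00,  2.45816087e-01,  1.55903281e+00,  2.66967477e-05,
        1.33871383e+00, -1.74130286e-01]), 'dq': array([-0.00058986,  0.00136784,  0.00027119,  0.00075579,  0.00086762,
        0.00172288]), 'joint_efforts': array([-1.93206535e-03, -4.29516006e+01, -3.26125073e+01, -2.89310201e-04,
        5.41261703e-03,  1.63145734e-05]), 'tcp_pos': array([174.23100029, 625.62400978, 230.16894044]), 'tool_rot': array([ 1.35461455e-01,  9.90782127e-01, -9.34116505e-04, -3.12867415e-04]), 'contact_force': array([-0.6877178 , -0.58709515, -0.22628397]), 'torque': array([ 0.02772056,  0.0160922 , -0.01156114]), 'width': 85.59803391062124} 18.700000000000003
scene {'vfov': 42.93632787357004, 'cx': 315.59032516864613, 'cy': 205.65483023111713, 'xyz': array([1199.30008121, -954.9781929 , 1336.4856128 ]), 'orientation': array([ 0.89918523,  0.26131167, -0.09117036, -0.3389249 ])}
side {'vfov': 53.30229555138105, 'cx': 325.68033590024254, 'cy': 196.18759519149296, 'xyz': array([572.69566553, 905.79373656, 731.65779812]), 'orientation': array([-0.00898721,  0.88792355, -0.45970971,  0.01334082])}
wrist {'vfov': 68.79756857291049, 'cx': 315.59124970178055, 'cy': 202.1844418940029, 'hand_eye': array([[ 3.08317293e-04, -9.45625469e-01, -3.25257400e-01,
         8.40060248e+01],
       [ 9.99999894e-01,  4.02918570e-04, -2.23493152e-04,
        -5.74509491e-01],
       [ 3.42393064e-04, -3.25257297e-01,  9.45625493e-01,
        -1.42190527e+02],
       [ 0.00000000e+00,  0.00000000e+00,  0.00000000e+00,
         1.00000000e+00]])}
```

```bash
python3 - <<'E'
import cv2,numpy as np
a=cv2.imread("pics/scene0.png");b=cv2.imread("pics/side0.png");c=cv2.imread("pics/wrist0.png")
cv2.imwrite("pics/scene0b.png",cv2.resize(a,(800,500),interpolation=cv2.INTER_CUBIC))
cv2.imwrite("pics/side0b.png",cv2.resize(b,(800,500),interpolation=cv2.INTER_CUBIC))
E
```

```text
(no output)
```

View pics/scene0b.png

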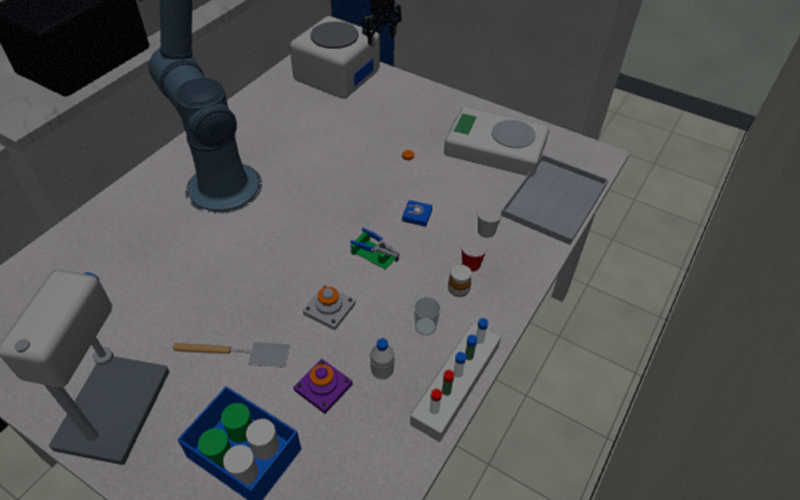

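View pics/side0b.png

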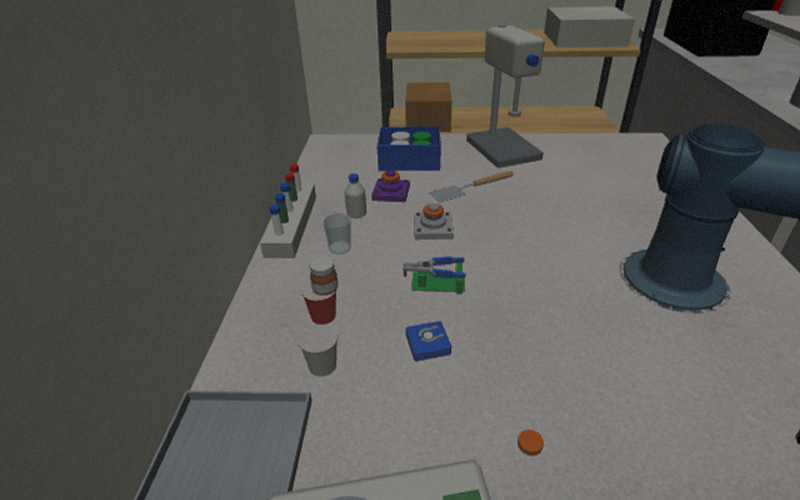

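```bash
cat > h.py <<'E'
from workcell import manip, optics
import cv2, numpy as np
from scipy.spatial.transform import Rotation as R
def pose_wrist(st):
    T=np.eye(4);T[:3,:3]=R.from_quat(st['tool_rot']).as_matrix();T[:3,3]=st['tcp_pos']
    return T@optics.calibration('wrist')['hand_eye']
def cam(n,st=None):
    c=optics.calibration(n);f=200/np.tan(np.radians(c['vfov']/2))
    if n=='wrist':
        T=pose_wrist(st)
    else:
        T=np.eye(4);T[:3,:3]=R.from_quat(c['orientation']).as_matrix();T[:3,3]=c['xyz']
    return T,f,c['cx'],c['cy']
def ray(C,px):
    T,f,cx,cy=C
    d=T[:3,:3]@np.array([(px[0]-cx)/f,(px[1]-cy)/f,1.]);return T[:3,3],d/np.linalg.norm(d)
def plane(C,px,z):
    o,d=ray(C,px);return o+d*(z-o[2])/d[2]
def tri(rays):
    A=0;b=0
    for o,d in rays:
        P=np.eye(3)-np.outer(d,d);A=A+P;b=b+P@o
    p=np.linalg.solve(A,b);return p,[np.linalg.norm((np.eye(3)-np.outer(d,d))@(p-o)) for o,d in rays]
def proj(C,p):
    T,f,cx,cy=C;q=T[:3,:3].T@(np.asarray(p)-T[:3,3]);return np.array([cx+f*q[0]/q[2],cy+f*q[1]/q[2]])
def snap(name,tag):
    st=manip.get_state();im=optics.snapshot(name)[:,:,::-1].copy()
    cv2.imwrite(f"pics/{tag}.png",im);np.save(f"pics/{tag}.npy",dict(st),allow_pickle=True)
    return cam(name,st),im,st
def load(name,tag):
    st=np.load(f"pics/{tag}.npy",allow_pickle=True).item();return cam(name,st),cv2.imread(f"pics/{tag}.png"),st
E
python3 - <<'E'
from h import *
A=cam('scene');B=cam('side')
for n,a,b in [('tray',(417,212),(429,340)),('pliers',(378,245),(430,267)),('drive',(329,292),(433,206)),('purple',(321,372),(391,175))]:
    a=np.array(a)*.8;b=np.array(b)*.8
    print(n,*tri([ray(A,a),ray(B,b)]))
a=cv2.imread("pics/scene0.png")[120:270,230:400];b=cv2.imread("pics/side0.png")[150:300,290:460]
cv2.imwrite("pics/c1.png",np.hstack([cv2.resize(np.clip(i*1.5,0,255).astype('uint8'),None,fx=2.3,fy=3*.77,interpolation=cv2.INTER_CUBIC) for i in (a,b)]))
E
```

```text
tray [561.77208419 214.91244081  15.17208771] [np.float64(1.5661788910614718), np.float64(1.5661788910615073)]
pliers [555.5758258   19.6382987   46.20556808] [np.float64(1.39113511449458), np.float64(1.3911351144942596)]
drive [ 548.98459482 -200.49156707   72.68912521] [np.float64(1.7225183180710797), np.float64(1.7225183180712111)]
purple [ 666.88374014 -392.92809585   63.25944548] [np.float64(0.3741393969988459), np.float64(0.3741393969988306)]
```

View pics/c1.png

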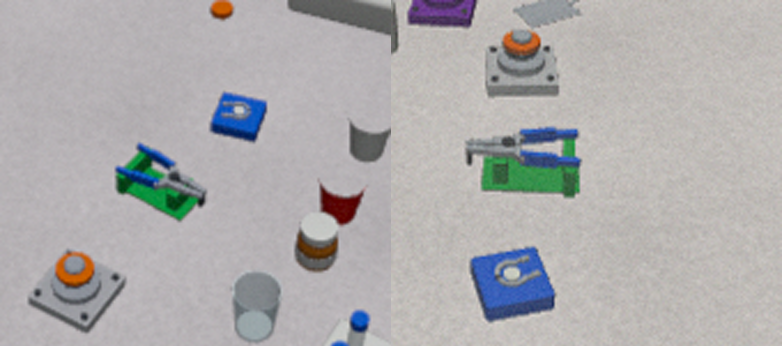

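The aluminium drive (scene ≈330,300 of the 800-wide picture; side 433,222) is the one meant. The purple one (322,385) is the look-alike, and the orange disc (407,155) is the spacer. The blue tray carries the ring at (417,212), and the pliers are on the green rest at (375,247). Next I'll look from nearer.

Call:
jog_arm(series=[[1, 0.386, -0.366, -0.04, 0, 0, 15.6], [1, 0.386, -0.366, -0.04, 0, 0, 15.6], [1, 0.386, -0.366, -0.04, 0, 0, 15.6], [1, 0.386, -0.366, -0.04, 0, 0, 15.6], [1, 0.386, -0.366, -0.04, 0, 0, 15.6], [1, 0.386, -0.366, -0.04, 0, 0, 15.6], [1, 0.386, -0.366, -0.04, 0, 0, 15.6], [1, 0.386, -0.366, -0.04, 0, 0, 15.6], [1, 0.386, -0.366, -0.04, 0, 0, 15.6], [1, 0.386, -0.366, -0.04, 0, 0, 15.6], [1, 0.386, -0.366, -0.04, 0, 0, 15.6], [1, 0.386, -0.366, -0.04, 0, 0, 15.6], [1, 0.386, -0.366, -0.04, 0, 0, 15.6], [1, 0.386, -0.366, -0.04, 0, 0, 15.6], [1, 0.386, -0.366, -0.04, 0, 0, 15.6], [1, 0.386, -0.366, -0.04, 0, 0, 15.6], [1, 0.386, -0.366, -0.04, 0, 0, 15.6]])

```text
clock: 1.57
tcp_pos: [559.6, 261.0, 191.1]
tool_rot: [-0.001, 1.0, 0.0, -0.0]
contact_force: [0.2, 0.4, -0.3]
width: 85.6
```

```bash
python3 -c "
from h import *
C,im,st=snap('wrist','w1');print(st['clock'],st['tcp_pos'],st['tool_rot'],st['contact_force'])"
```

```text
1.5667 [559.6467224  260.96084524 191.12016066] [-8.98285736e-04  9.99999555e-01  1.87427506e-05 -2.86791580e-04] [ 0.2483275   0.41968955 -0.29330878]
```

Call:
jog_arm(series=[[1, 0, -0.13, 0, 0, 0, 0], [1, 0, -0.13, 0, 0, 0, 0], [1, 0, -0.13, 0, 0, 0, 0], [1, 0, -0.13, 0, 0, 0, 0], [1, 0, -0.13, 0, 0, 0, 0], [1, 0, -0.13, 0, 0, 0, 0], [1, 0, -0.13, 0, 0, 0, 0]])

```text
clock: 2.2
tcp_pos: [560.2, 131.8, 191.4]
tool_rot: [-0.001, 1.0, 0.0, 0.0]
contact_force: [-0.1, 0.3, 0.4]
width: 85.5
```

```bash
python3 -c "
from h import *
C,im,st=snap('wrist','w2');print(st['clock'],st['tcp_pos'],st['tool_rot'])"
```

```text
2.2 [560.24633046 131.75232301 191.43449669] [-1.25424592e-03  9.99999188e-01  1.92717869e-04  1.21150866e-04]
```

Call:
jog_arm(series=[[1, 0, -0.17, 0, 0, 0, 0], [1, 0, -0.17, 0, 0, 0, 0], [1, 0, -0.17, 0, 0, 0, 0], [1, 0, -0.17, 0, 0, 0, 0], [1, 0, -0.17, 0, 0, 0, 0], [1, 0, -0.17, 0, 0, 0, 0], [1, 0, -0.17, 0, 0, 0, 0], [1, 0, -0.17, 0, 0, 0, 0]])

```text
clock: 2.92
tcp_pos: [560.5, -38.1, 191.1]
tool_rot: [-0.001, 1.0, 0.0, -0.0]
contact_force: [0.2, 0.6, -0.1]
width: 85.3
```

```bash
python3 -c "
from h import *
C,im,st=snap('wrist','w3');print(st['clock'],st['tcp_pos'],st['tool_rot'])
a=np.vstack([cv2.imread(f'pics/w{i}.png')[::1] for i in (1,2,3)])
a=np.clip(a*1.5,0,255).astype('uint8')
o=np.zeros((600,800,3),'uint8')
for k in range(3): o[(k//2)*250:(k//2)*250+250,(k%2)*400:(k%2)*400+400]=cv2.resize(a[k*400:k*400+400],(400,250),interpolation=cv2.INTER_AREA)
cv2.imwrite('pics/c2.png',o[:500])"
```

```text
2.9167 [560.54828537 -38.07184569 191.12502485] [-1.43588908e-03  9.99998934e-01  2.18849977e-04 -1.48106180e-04]
```

View pics/c2.png

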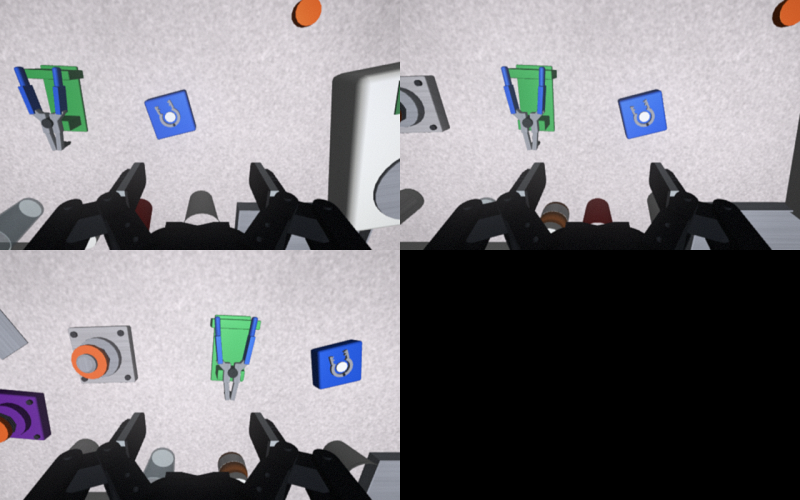

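Image right is +y and image down is +x. All the parts are visible, so I'll enlarge the ring and pliers in w2 and w3 to pick feature pixels.

```bash
python3 -c "
from h import *
print(manip.get_state()['joints'])
L=[('w2',160,95,95,150),('w3',330,95,95,150),('w2',340,130,95,95),('w3',490,130,95,95)]
o=np.zeros((600,800,3),'uint8')
def crop(t,x,y,w,h,s): return cv2.resize(np.clip(cv2.imread(f'pics/{t}.png')[y:y+h,x:x+w]*1.3,0,255).astype('uint8'),None,fx=s,fy=s,interpolation=cv2.INTER_CUBIC)
o[:600,:380][:, :]=crop(*L[1],4)
o[:300,400:780][:,:190]=0
o[0:285,400:685]=crop(*L[2],3)
o[300:585,400:685]=crop(*L[3],3)
cv2.imwrite('pics/c3.png',o)"
```

```text
[-2.69599800e-01  8.02667646e-02  1.81984370e+00  2.36080636e-04
  1.24182819e+00 -1.84361136e+00]
```

View pics/c3.png

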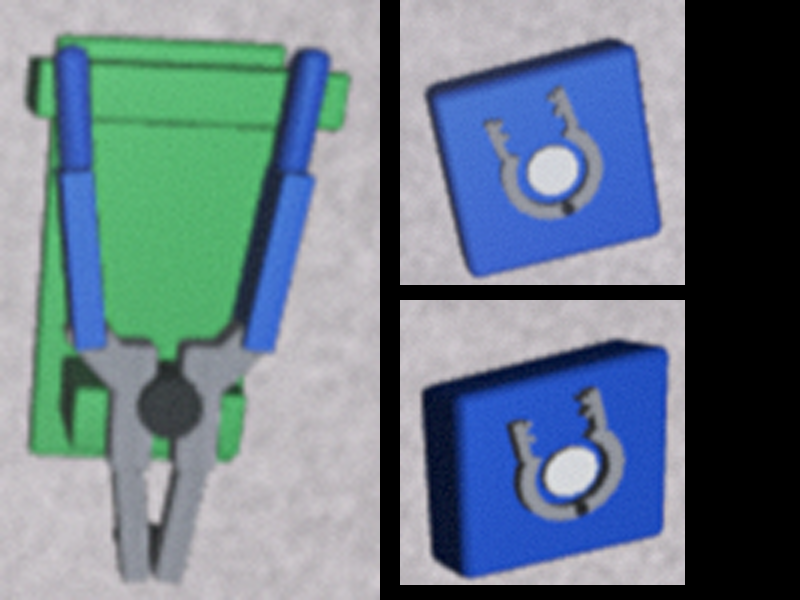

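```bash
python3 - <<'E'
from h import *
C2,i2,_=load('wrist','w2');C3,i3,_=load('wrist','w3');C1,i1,_=load('wrist','w1')
P={'hinge':[(396.3,199.3),(551,199.7)],'lugL':[(370.3,170.3),(529.3,170.7)],'lugR':[(392.7,160),(554.7,160)],'boss':[(391,186.7),(547.2,187)]}
for k,(a,b) in P.items(): print(k,*tri([ray(C2,a),ray(C3,b)]), plane(C2,a,29),plane(C3,b,29))
# pivot hub: dark blob
def hub(im,x0,y0,x1,y1):
    g=im[y0:y1,x0:x1].astype(int); m=((g.max(2)<75)&(g.max(2)-g.min(2)<25)).astype('uint8')
    m=cv2.morphologyEx(m,cv2.MORPH_OPEN,np.ones((5,5),np.uint8))
    n,l,s,c=cv2.connectedComponentsWithStats(m);return [(s[i][4],s[i][:4]+[x0,y0,0,0],c[i]+[x0,y0]) for i in range(1,n)]
print(hub(i3,330,150,430,240));print(hub(i2,170,150,270,245))
def blob(im,x0,y0,x1,y1):
    hsv=cv2.cvtColor(im[y0:y1,x0:x1],cv2.COLOR_BGR2HSV);m=cv2.inRange(hsv,(105,120,40),(125,255,255))
    n,l,s,c=cv2.connectedComponentsWithStats(m);return [(s[i][4],s[i][:4]+[x0,y0,0,0],c[i]+[x0,y0]) for i in range(1,n) if s[i][4]>60]
print(blob(i3,320,90,430,200));print(blob(i2,150,90,270,200))
E
```

```text
hinge [577.23671082 219.93325838  29.09246626] [np.float64(0.002045104244813153), np.float64(0.0020451042447429753)] [577.26958823 219.96044996  29.        ] [577.26518904 220.01135257  29.        ]
lugL [545.27045869 189.64706944  27.27044154] [np.float64(0.008265174638108965), np.float64(0.008265174637997176)] [544.87128928 189.31568574  29.        ] [544.88994186 188.35726554  29.        ]
lugR [533.51837548 212.0597414   29.27580468] [np.float64(0.20281193952903676), np.float64(0.20281193952896615)] [533.77705094 212.14418223  29.        ] [533.3636345  212.25509274  29.        ]
boss [563.26941668 213.27594905  27.53930098] [np.float64(0.0525088877108398), np.float64(0.05250888771058343)] [562.90756463 212.887351    29.        ] [562.80035295 212.05970527  29.        ]
[(np.int32(35), array([346, 185,   6,   6]), array([348.42857143, 187.57142857])), (np.int32(212), array([365, 186,  15,  18]), array([371.99056604, 195.25471698]))]
[(np.int32(233), array([196, 185,  17,  19]), array([203.92274678, 194.86266094])), (np.int32(159), array([224, 186,  15,  16]), array([232.55345912, 191.87421384]))]
[(np.int32(601), array([344, 107,  12,  76]), array([349.29118136, 144.50249584])), (np.int32(655), array([391, 108,  21,  75]), array([401.12671756, 144.88396947]))]
[(np.int32(632), array([162, 107,  23,  75]), array([172.9193038 , 144.07594937])), (np.int32(669), array([220, 107,  12,  76]), array([225.35874439, 144.85799701]))]
```

```bash
python3 - <<'E'
from h import *
C2,i2,_=load('wrist','w2');C3,i3,_=load('wrist','w3');C1,i1,_=load('wrist','w1')
for a,b in [((204.5,196.3),(372.5,196.5))]: print(*tri([ray(C2,a),ray(C3,b)]),plane(C2,a,51),plane(C3,b,51))
# grip bar top edges: front ends (inner/outer corners) and rear ends from w3 (crop px/4+(330,95))
pl={'Lfront':(260,350),'Rfront':(91,348),'Lrear':(315,50),'Rrear':(72,50),'tipL':(166,582),'tipR':(134,581),'Lmid':(294,176),'Rmid':(76,172)}
for k,v in pl.items(): print(k,plane(C3,np.array(v)/4+[330,95],54 if 'tip' not in k else 51))
# drive: groove/cup/shaft
A=cam('scene');B=cam('side')
hs=[cv2.cvtColor(i,cv2.COLOR_BGR2HSV) for i in (i1,i2,i3,cv2.imread('pics/scene0.png'),cv2.imread('pics/side0.png'))]
m=cv2.inRange(hs[2],(3,130,60),(18,255,255));n,l,s,c=cv2.connectedComponentsWithStats(m)
print([(s[i],c[i]) for i in range(1,n) if s[i][4]>40])
for im,K in ((3,A),(4,B)):
    m=cv2.inRange(hs[im],(3,130,60),(18,255,255));n,l,s,c=cv2.connectedComponentsWithStats(m);print([(s[i],c[i]) for i in range(1,n) if s[i][4]>40])
E
```

```text
[566.77291415  18.91198704  52.39265181] [np.float64(0.07958057068593084), np.float64(0.07958057068599414)] [567.30617724  18.34724777  51.        ] [567.13668298  19.19304324  51.        ]
Lfront [551.57291444  39.84542711  54.        ]
Rfront [551.19645646  -1.92994266  54.        ]
Lrear [481.03577389  45.90321043  54.        ]
Rrear [481.21170633  -9.36741796  54.        ]
tipL [616.58877026  21.41043988  51.        ]
tipR [616.32028161  12.83226046  51.        ]
Lmid [509.24914148  43.97419821  54.        ]
Rmid [508.48764315  -7.35713341  54.        ]
[(array([ 114,  152,   58,   54, 1549], dtype=int32), array([144.9825694 , 177.25823112])), (array([  0, 274,  14,  34, 337], dtype=int32), array([  5.17507418, 291.63204748])), (array([358, 345,  37,  15, 177], dtype=int32), array([378.03389831, 349.93785311]))]
[(array([322, 120,   9,   8,  58], dtype=int32), array([326.        , 123.37931034])), (array([360, 224,  17,   7,  41], dtype=int32), array([368.85365854, 227.36585366])), (array([254, 229,  17,  15, 133], dtype=int32), array([262.20300752, 236.88721805])), (array([140, 276,  32,   6,  67], dtype=int32), array([155.14925373, 278.74626866])), (array([248, 291,  19,  18, 166], dtype=int32), array([257.04216867, 300.56024096]))]
[(array([325,  67,  36,  28, 429], dtype=int32), array([343.66433566,  74.68531469])), (array([305, 137,  15,   8,  64], dtype=int32), array([312.296875, 141.328125])), (array([339, 164,  16,  10,  89], dtype=int32), array([346.47191011, 168.94382022])), (array([249, 217,  20,  11, 100], dtype=int32), array([257.96, 222.37])), (array([415, 344,  20,  20, 314], dtype=int32), array([424.27070064, 353.32802548]))]
```

Ring: heading about 27°, centre about (563, 212.8), top at z = 29. Pliers: pivot about (566.7, 18.8), heading about 0. I'll turn the wrist half round so the camera sits over the plier tips, then look from close by.

Call:
jog_arm(series=[[1, -0.026, 0.058, -0.035, 0, 0, -90], [1, -0.026, 0.058, -0.035, 0, 0, -90], [1, -0.026, 0.058, -0.035, 0, 0, -90], [1, -0.026, 0.058, -0.035, 0, 0, -90], [1, -0.026, 0.058, -0.035, 0, 0, -90], [1, -0.026, 0.058, -0.035, 0, 0, -90], [1, -0.026, 0.058, -0.035, 0, 0, -90], [1, -0.026, 0.058, -0.035, 0, 0, -90], [1, -0.026, 0.058, -0.035, 0, 0, -90], [1, -0.026, 0.058, -0.035, 0, 0, -90], [1, -0.026, 0.058, -0.035, 0, 0, -90], [1, -0.026, 0.058, -0.035, 0, 0, -90], [1, -0.026, 0.058, -0.035, 0, 0, -90]])

```text
clock: 4.05
tcp_pos: [534.4, 19.8, 156.3]
tool_rot: [0.708, 0.706, 0.0, -0.0]
contact_force: [0.1, -0.0, 0.8]
width: 85.5
```

Call:
jog_arm(series=[[1, 0, 0, 0, 0, 0, -90], [1, 0, 0, 0, 0, 0, -90], [1, 0, 0, 0, 0, 0, -90], [1, 0, 0, 0, 0, 0, -90], [1, 0, 0, 0, 0, 0, -90], [1, 0, 0, 0, 0, 0, -90], [1, 0, 0, 0, 0, 0, -90], [1, 0, 0, 0, 0, 0, -90], [1, 0, 0, 0, 0, 0, -90], [1, 0, 0, 0, 0, 0, -90], [1, 0, 0, 0, 0, 0, -90], [1, 0, 0, 0, 0, 0, -90], [1, 0, 0, 0, 0, 0, -90], [1, 0, 0, 0, 0, 0, -90], [1, 0, 0, 0, 0, 0, -90]])

```text
clock: 5.3
tcp_pos: [534.4, 19.3, 156.3]
tool_rot: [1.0, 0.002, 0.0, -0.0]
contact_force: [0.3, 0.4, 0.8]
width: 85.4
```

```bash
python3 -c "
from h import *
C,im,st=snap('wrist','w4');print(st['clock'],st['tcp_pos'],st['tool_rot'],st['joints'])
cv2.imwrite('pics/c4.png',cv2.resize(np.clip(im*1.4,0,255).astype('uint8'),(800,500),interpolation=cv2.INTER_CUBIC))"
```

```text
5.3 [534.42249163  19.31774903 156.29233045] [ 9.99997651e-01  2.16715254e-03  2.36265978e-06 -4.65542499e-05] [-1.76058650e-01  5.82639637e-02  1.91176953e+00  1.00363726e-04
  1.17157102e+00  1.39036436e+00]
```

View pics/c4.png

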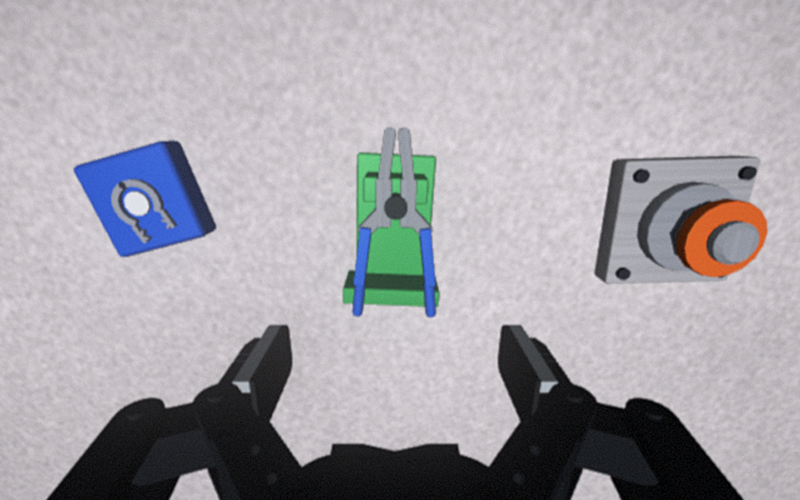

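```bash
python3 - <<'E'
from h import *
C,im,st=load('wrist','w4');C3,_,_=load('wrist','w3');C2,_,_=load('wrist','w2')
h=np.array((396,206))*.8
print('hub',plane(C,h,51),tri([ray(C,h),ray(C3,(372.5,196.5)),ray(C2,(204.5,196.3))]))
for k,v,z in [('Lr',(358,315),54),('Rr',(431,315),54),('Lf',(364,229),54),('Rf',(427,229),54),('tL',(389.5,128),51),('tR',(404,128),51),('hinge',(121,185),29),('lugL',(146,241),29),('lugR',(171,227),29)]:
    print(k,plane(C,np.array(v)*.8,z))
E
```

```text
hub [566.8131109   17.81619973  51.        ] (array([567.27328306,  19.34080048,  52.17400714]), [np.float64(1.5328684934619712), np.float64(0.8190063594945374), np.float64(0.7779100223058993)])
Lr [484.33921441  45.8977319   54.        ]
Rr [484.58108877  -8.97262923  54.        ]
Lf [551.20433053  39.89046588  54.        ]
Rf [551.40176401  -3.72695315  54.        ]
tL [617.45444345  22.28844776  51.        ]
tR [617.49763096  12.9881646   51.        ]
hinge [576.96786277 219.44047615  29.        ]
lugL [534.07489944 210.37825038  29.        ]
lugR [545.31847644 188.94064675  29.        ]
```

Call:
jog_arm(series=[[1, 0.0005, -0.001, -0.03, 0, 0, 0], [1, 0.0005, -0.001, -0.06, 0, 0, 0], [1, 0.0005, -0.001, -0.09, 0, 0, 0], [1, 0.0005, -0.001, -0.115, 0, 0, 0], [0.6, 0.0005, -0.001, -0.125, 0, 0, 0], [0.45, 0.0005, -0.001, -0.133, 0, 0, 0], [0.45, 0.0005, -0.001, -0.133, 0, 0, 0], [0.45, 0.0005, -0.001, -0.133, 0, 0, 0], [0.45, 0.0005, -0.001, -0.133, 0, 0, 0]], force=30)

```text
clock: 6.1
tcp_pos: [536.5, 16.9, 25.0]
tool_rot: [1.0, 0.0, 0.002, 0.0]
contact_force: [0.4, -0.3, -0.4]
width: 61.8
```

```bash
python3 -c "
from h import *
C,im,st=snap('wrist','w5');print(st['clock'],st['tcp_pos'],st['tool_rot'],st['contact_force'],st['width'])"
```

```text
6.1 [536.48035991  16.94942308  25.00583518] [9.99998622e-01 4.04836675e-04 1.58386753e-03 2.89823368e-04] [ 0.41411862 -0.25929015 -0.41812449] 61.798047400774614
```

Call:
jog_arm(series=[[0.4, -0.0015, 0.0013, -0.002, 0, 0, 0], [0.36, -0.0015, 0.0013, -0.002, 0, 0, 0], [0.33, -0.0015, 0.0013, -0.002, 0, 0, 0], [0.31, -0.0015, 0.0013, -0.002, 0, 0, 0], [0.31, -0.0015, 0.0013, -0.002, 0, 0, 0], [0.31, -0.0015, 0.0013, -0.002, 0, 0, 0]], force=30)

```text
clock: 6.65
tcp_pos: [533.6, 18.6, 21.9]
tool_rot: [1.0, 0.0, -0.0, -0.0]
contact_force: [-3.2, 2.7, 5.9]
width: 56.3
```

```bash
cat > tips.py <<'E'
from h import *
import sys
C,im,st=snap('wrist',sys.argv[1]);print(st['clock'],st['tcp_pos'].round(1),st['tool_rot'].round(4),st['contact_force'].round(1),round(st['width'],1))
T=np.eye(4);T[:3,:3]=R.from_quat(st['tool_rot']).as_matrix();T[:3,3]=st['tcp_pos']
s=float(sys.argv[2]) if len(sys.argv)>2 else 4
x0,y0,w,h=[int(v) for v in (sys.argv[3].split(',') if len(sys.argv)>3 else '220,0,190,150'.split(','))]
cv2.imwrite(f'pics/{sys.argv[1]}c.png',cv2.resize(np.clip(im[y0:y0+h,x0:x0+w]*1.5,0,255).astype('uint8'),None,fx=s,fy=s,interpolation=cv2.INTER_CUBIC))
E
python3 tips.py w6 1.25 0,0,640,400
```

```text
6.65 [533.6  18.6  21.9] [ 1.e+00  3.e-04 -0.e+00 -1.e-04] [-3.2  2.7  5.9] 56.3
```

View pics/w6c.png

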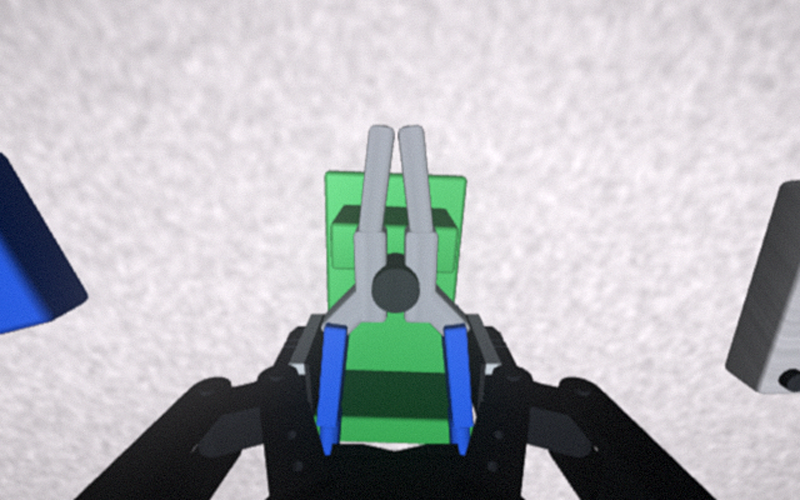

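```bash
python3 - <<'E'
from h import *
C,im,st=load('wrist','w6')
for k,v,z in [('hub',(395.5,289),51),('hubc',(395.5,287),52),('tLo',(369,133),51),('tLi',(394,133),51),('tRi',(398,133),51),('tRo',(425,133),51),('tLtop',(381,125),51),('tRtop',(411,125),51)]:
    print(k,plane(C,np.array(v)*.8,z).round(1))
E
```

```text
hub [565.2  17.7  51. ]
hubc [566.3  17.7  52. ]
tLo [615.4  25.6  51. ]
tLi [615.4  18.2  51. ]
tRi [615.4  17.   51. ]
tRo [615.4   9.1  51. ]
tLtop [617.6  22.   51. ]
tRtop [617.6  13.3  51. ]
```

Call:
jog_arm(series=[[0.29, 0, 0, 0, 0, 0, 0], [0.28, 0, 0, 0, 0, 0, 0], [0.28, 0, 0, 0, 0, 0, 0], [0.28, 0, 0, 0.004, 0, 0, 0], [0.28, 0, 0, 0.01, 0, 0, 0], [0.28, 0, 0, 0.02, 0, 0, 0], [0.28, 0, 0, 0.03, 0, 0, 0], [0.28, 0, 0, 0.04, 0, 0, 0], [0.28, 0, 0, 0.05, 0, 0, 0], [0.28, 0, 0, 0.05, 0, 0, 0], [0.28, 0, 0, 0.05, 0, 0, 0]], force=30)

```text
clock: 7.62
tcp_pos: [534.2, 18.3, 72.4]
tool_rot: [1.0, 0.0, 0.001, 0.0]
contact_force: [0.4, -0.5, -0.9]
width: 54.4
```

```bash
python3 tips.py w7 1.25 0,0,640,400
```

```text
7.6167 [534.2  18.3  72.4] [1.e+00 3.e-04 1.e-03 2.e-04] [ 0.4 -0.5 -0.9] 54.4
```

View pics/w7c.png

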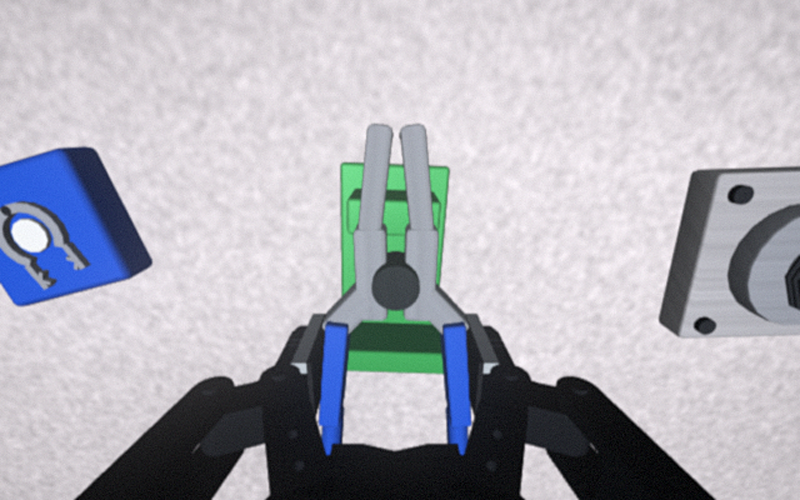

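Call:
jog_arm(series=[[0.28, -0.006, 0.015, 0.01, 0, 0, 3], [0.28, -0.018, 0.042, 0.01, 0, 0, 8], [0.28, -0.032, 0.075, 0.01, 0, 0, 14], [0.28, -0.045, 0.107, 0.01, 0, 0, 20], [0.28, -0.056, 0.132, 0.005, 0, 0, 25], [0.28, -0.0625, 0.1477, 0, 0, 0, 27.5], [0.28, -0.0625, 0.1477, -0.01, 0, 0, 27.5], [0.28, -0.0625, 0.1477, -0.02, 0, 0, 27.5], [0.28, -0.0625, 0.1477, -0.027, 0, 0, 27.5], [0.28, -0.0625, 0.1477, -0.027, 0, 0, 27.5], [0.28, -0.0625, 0.1477, -0.027, 0, 0, 27.5]])

```text
clock: 8.58
tcp_pos: [470.9, 165.2, 43.5]
tool_rot: [0.971, 0.237, -0.001, -0.0]
contact_force: [0.7, 1.0, -2.2]
width: 55.1
```

```bash
python3 tips.py w8 4 220,0,190,150
```

```text
8.5833 [470.9 165.2  43.5] [ 9.715e-01  2.370e-01 -9.000e-04 -1.000e-04] [ 0.7  1.  -2.2] 55.1
```

View pics/w8c.png

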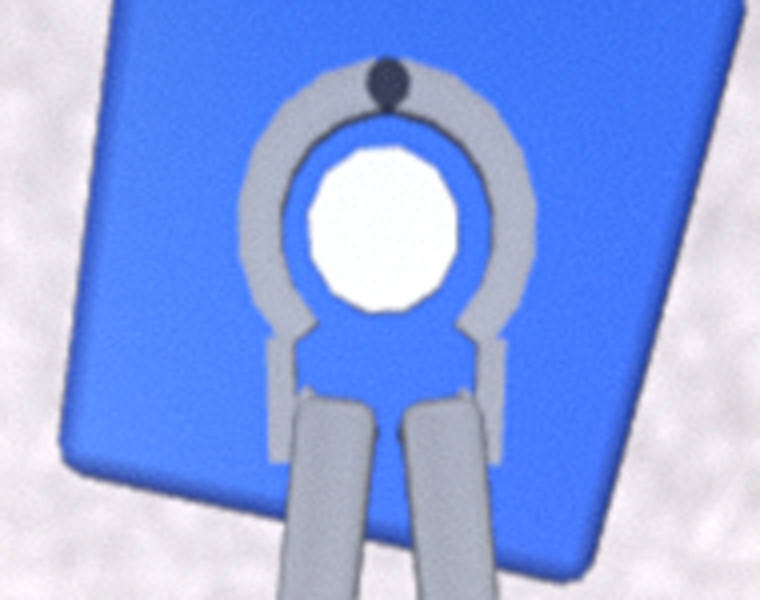

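```bash
python3 - <<'E'
from h import *
C,im,st=load('wrist','w8')
q=lambda x,y:np.array((x,y))/4+[220,0]
zt=st['tcp_pos'][2]+29.1
u=np.array([np.cos(np.radians(27.5)),np.sin(np.radians(27.5)),0]);n=np.array([-u[1],u[0],0])
P={k:plane(C,q(*p),z) for k,p,z in [('end',(389.5,400),zt),('hinge',(389,82),29),('lL',(268,463),29),('lR',(501,463),29),('outL',(239,225),29),('outR',(537,225),29),('top',(389,57),29),('eL',(303,420),zt),('eR',(481,420),zt),('iL',(374,420),zt),('iR',(403,420),zt)]}
for k in P: print(k,(P[k]@u).round(1),(P[k]@n).round(1))
print(2*np.degrees(np.arctan2(st['tool_rot'][1],st['tool_rot'][0])))
E
```

```text
end 577.8 -71.9
hinge 613.0 -72.1
lL 570.4 -56.6
lR 570.3 -86.5
outL 598.0 -54.0
outR 597.9 -90.0
top 615.5 -72.1
eL 576.1 -64.0
eR 576.1 -80.3
iL 576.1 -70.5
iR 576.1 -73.2
27.424983235022218
```

Call:
jog_arm(series=[[0.28, 0.0009, 0.0007, 0, 0, 0, 0], [0.28, 0.0009, 0.0007, -0.004, 0, 0, 0], [0.28, 0.0009, 0.0007, -0.008, 0, 0, 0], [0.28, 0.0009, 0.0007, -0.011, 0, 0, 0], [0.28, 0.0009, 0.0007, -0.013, 0, 0, 0], [0.28, 0.0009, 0.0007, -0.013, 0, 0, 0], [0.28, 0.0009, 0.0007, -0.013, 0, 0, 0]])

```text
clock: 9.22
tcp_pos: [471.7, 166.9, 31.1]
tool_rot: [0.971, 0.238, -0.0, -0.0]
contact_force: [0.4, 0.4, -1.9]
width: 55.2
```

Call:
jog_arm(series=[[0.28, 0, 0, -0.001, 0, 0, 0], [0.28, 0, 0, -0.002, 0, 0, 0], [0.28, 0, 0, -0.002, 0, 0, 0]])

```text
clock: 9.47
tcp_pos: [471.9, 166.9, 29.2]
tool_rot: [0.971, 0.238, -0.0, 0.0]
contact_force: [-0.5, 0.2, -1.4]
width: 54.8
```

Call:
jog_arm(series=[[0.28, 0, -0.0008, -0.0005, 0, 0, 0], [0.28, 0, -0.0008, -0.001, 0, 0, 0], [0.28, 0, -0.0008, -0.0015, 0, 0, 0], [0.28, 0, -0.0008, -0.0015, 0, 0, 0]])

```text
clock: 9.8
tcp_pos: [471.9, 166.0, 27.8]
tool_rot: [0.971, 0.238, 0.0, 0.0]
contact_force: [-1.1, 0.1, -1.0]
width: 54.9
```

Call:
jog_arm(series=[[0.28, 0, 0, -0.0005, 0, 0, 0], [0.28, 0, 0, -0.001, 0, 0, 0], [0.28, 0, 0, -0.001, 0, 0, 0]])

```text
clock: 10.05
tcp_pos: [472.0, 166.0, 26.8]
tool_rot: [0.971, 0.238, 0.0, -0.0]
contact_force: [-0.6, 0.8, 0.4]
width: 55.1
```

Call:
jog_arm(series=[[0.28, 0, 0, -0.0005, 0, 0, 0], [0.28, 0, 0, -0.001, 0, 0, 0], [0.28, 0, 0, -0.001, 0, 0, 0]])

```text
clock: 10.3
tcp_pos: [471.9, 166.1, 25.8]
tool_rot: [0.971, 0.238, 0.0, -0.0]
contact_force: [-1.4, 0.8, -0.2]
width: 54.8
```

```bash
python3 tips.py w9 4 220,0,190,150
```

```text
10.3 [471.9 166.1  25.8] [ 0.9713  0.2379  0.     -0.    ] [-1.4  0.8 -0.2] 54.8
```

View pics/w9c.png

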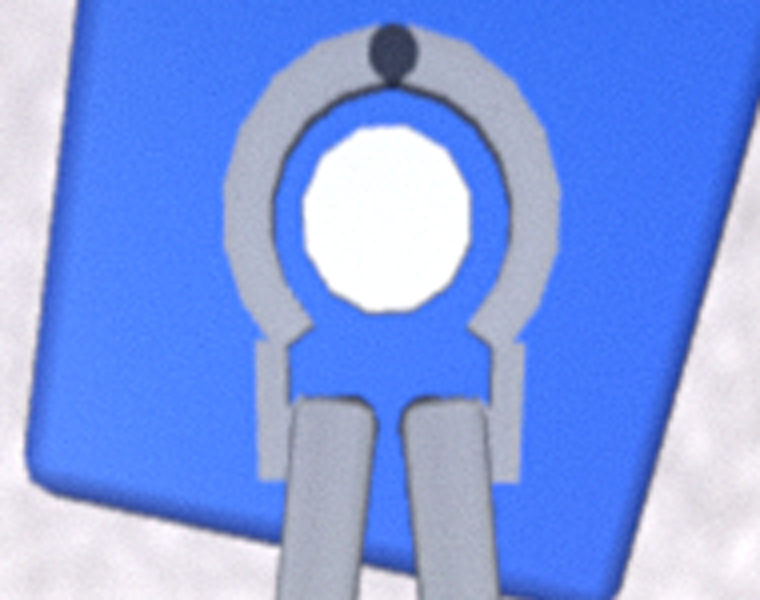

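```bash
python3 - <<'E'
from h import *
C,im,st=load('wrist','w9')
q=lambda x,y:np.array((x,y))/4+[220,0]
zt=st['tcp_pos'][2]+29.1
u=np.array([np.cos(np.radians(27.42)),np.sin(np.radians(27.42)),0]);n=np.array([-u[1],u[0],0])
for z in (29,26):
  P={k:plane(C,q(*p),z) for k,p,z in [('hinge',(393,53),z),('lL',(259,482),z),('lR',(520,483),z),('outL',(224,200),z),('outR',(561,200),z),('top',(393,22),z)]}
  for k in P: print(k,(P[k]@u).round(1),(P[k]@n).round(1))
P={k:plane(C,q(*p),z) for k,p,z in [('end',(388,398),zt),('eL',(293,420),zt),('eR',(489,420),zt),('iL',(374,420),zt),('iR',(403,420),zt)]}
for k in P: print(k,(P[k]@u).round(1),(P[k]@n).round(1))
E
```

```text
hinge 613.0 -71.1
lL 570.4 -56.0
lR 570.4 -85.9
outL 599.4 -53.2
outR 599.5 -89.1
top 615.8 -71.1
hinge 613.8 -71.1
lL 570.2 -55.7
lR 570.2 -86.2
outL 599.9 -52.8
outR 600.0 -89.5
top 616.6 -71.1
end 579.3 -70.6
eL 577.4 -61.9
eR 577.4 -79.9
iL 577.4 -69.3
iR 577.4 -72.0
```

```bash
python3 - <<'E'
from h import *
for t in ('w7','w8','w9'):
    im=cv2.imread(f'pics/{t}.png').astype(int)
    for r in (108,114,120,140):
        row=im[r,285:350]; m=(row.max(1)-row.min(1)<45)
        print(t,r,''.join('#' if v else '.' for v in m))
    # end row along tip columns
    for c in (304,331):
        col=im[90:112,c]; print(c,[int(v.max()-v.min()) for v in col])
E
```

```text
w7 108 #################################################################
w7 114 #################################################################
w7 120 #################################################################
w7 140 .....#####################............#####################......
304 [5, 5, 4, 4, 4, 4, 4, 5, 4, 5, 6, 10, 11, 9, 9, 11, 11, 10, 12, 10, 12, 10]
331 [4, 4, 4, 4, 4, 2, 5, 5, 2, 3, 9, 10, 11, 10, 10, 10, 11, 10, 11, 8, 10, 11]
w8 108 ..###########################......#########################.....
w8 114 ...#########################........########################.....
w8 120 .......#####################.........####################........
w8 140 ###########################################################......
304 [120, 120, 121, 119, 119, 121, 120, 122, 110, 65, 20, 12, 17, 16, 17, 16, 16, 16, 15, 17, 15, 16]
331 [123, 121, 122, 121, 122, 121, 123, 122, 107, 54, 16, 14, 16, 17, 17, 16, 17, 16, 16, 15, 17, 17]
w9 108 #############################......##############################
w9 114 ############################........#############################
w9 120 .......####################..........######################......
w9 140 ##########################.............####################......
304 [121, 123, 121, 123, 122, 121, 122, 122, 100, 42, 14, 16, 16, 17, 16, 16, 17, 15, 17, 15, 17, 18]
331 [121, 122, 120, 121, 122, 123, 124, 123, 110, 65, 20, 14, 16, 16, 16, 18, 17, 16, 18, 16, 16, 17]
```

```bash
python3 - <<'E'
from h import *
for t in ('w6','w7','w8','w9'):
    C,im,st=load('wrist',t)
    g=im[205:255,295:338].astype(int).max(2)
    m=(g<60).astype('uint8')
    n,l,s,c=cv2.connectedComponentsWithStats(m);i=1+np.argmax(s[1:,4])
    # hub circle bottom edge & right/left
    print(t,s[i],c[i].round(1)+[295,205],st['torque'].round(3),st['contact_force'].round(2))
    blue=cv2.inRange(cv2.cvtColor(im,cv2.COLOR_BGR2HSV),(105,120,40),(125,255,255))[250:380,240:400]
    n,l,s,c=cv2.connectedComponentsWithStats(blue);print([ (s[k]+[240,250,0,0,0]).tolist() for k in range(1,n) if s[k][4]>200])
E
```

```text
w6 [   3    0   37   45 1251] [316.1 228.4] [ 0.215  0.447 -0.013] [-3.23  2.74  5.88]
[[253, 259, 25, 106, 1839], [354, 259, 26, 106, 1858]]
w7 [   3    0   37   43 1217] [316.2 227. ] [0.013 0.007 0.005] [ 0.35 -0.5  -0.89]
[[255, 258, 25, 107, 1840], [353, 258, 24, 107, 1862]]
w8 [   3    0   37   42 1125] [316.2 226.7] [-0.079  0.031  0.009] [ 0.66  0.98 -2.24]
[[255, 258, 24, 107, 1819], [354, 258, 23, 107, 1824]]
w9 [   3    0   37   45 1179] [316.3 228.2] [-0.008 -0.017 -0.051] [-1.42  0.77 -0.25]
[[255, 260, 23, 105, 1789], [354, 260, 23, 105, 1788]]
```

Call:
jog_arm(series=[[0.22, 0, 0, 0, 0, 0, 0], [0.16, 0.0003, 0.0001, 0.0003, 0, 0, 0], [0.12, 0.0005, 0.0002, 0.0005, 0, 0, 0], [0.08, 0.0007, 0.0004, 0.0007, 0, 0, 0], [0.04, 0.0009, 0.0005, 0.001, 0, 0, 0], [0.02, 0.0009, 0.0005, 0.001, 0, 0, 0], [0.02, 0.0009, 0.0005, 0.001, 0, 0, 0], [0.02, 0.0009, 0.0005, 0.001, 0, 0, 0]], force=80)

```text
clock: 11.02
tcp_pos: [473.2, 166.6, 27.0]
tool_rot: [0.971, 0.238, 0.0, 0.0]
contact_force: [0.0, -0.1, 1.5]
width: 44.3
```

```bash
cat > m.py <<'E'
from h import *
import sys
C,im,st=snap('wrist',sys.argv[1]);r0=int(sys.argv[2]) if len(sys.argv)>2 else 120
print(st['clock'],st['tcp_pos'].round(1),st['tool_rot'].round(4),st['contact_force'].round(1),round(st['width'],1))
i=im.astype(int)
for r in range(60,160,5):
    row=i[r,250:386]; m=(row.max(1)-row.min(1)<45)
    print(r,''.join('#' if v else '.' for v in m))
E
python3 m.py w10
```

```text
11.0167 [473.2 166.6  27. ] [9.713e-01 2.379e-01 5.000e-04 0.000e+00] [ 0.  -0.1  1.5] 44.3
60 ..........................############........#########################################.........###########.............................
65 ............................############......#########################################......#############..............................
70 ...............................#############.....###################################......#############.................................
75 ..................................##########........#############################.........##########....................................
80 ...............................########....................###############....................########..................................
85 ...............................########.......................................................########..................................
90 ...............................########.......................................................########..................................
95 .........................
[... 1103 characters left out ...]
###########################.######################..................................#####################.......................########
140 ##################################################..................................#####################.....................##########
145 #######################################################################.............#####################....................###########
150 #########################################################################################################..................#############
155 ########################################################################################################################################
```

Call:
jog_arm(series=[[0.0, 0, 0, 0, 0, 0, 0], [-0.02, 0, 0, 0, 0, 0, 0], [-0.04, 0, 0, 0, 0, 0, 0], [-0.05, 0, 0, 0, 0, 0, 0], [-0.05, 0, 0, 0, 0, 0, 0], [-0.05, 0, 0, 0, 0, 0, 0], [-0.05, 0, 0, 0.002, 0, 0, 0], [-0.05, 0, 0, 0.006, 0, 0, 0], [-0.05, 0, 0, 0.012, 0, 0, 0], [-0.05, 0, 0, 0.02, 0, 0, 0], [-0.05, 0, 0, 0.03, 0, 0, 0], [-0.05, 0, 0, 0.03, 0, 0, 0], [-0.05, 0, 0, 0.03, 0, 0, 0]])

```text
clock: 12.15
tcp_pos: [473.6, 166.6, 57.9]
tool_rot: [0.971, 0.238, 0.001, 0.0]
contact_force: [1.3, 0.0, -1.4]
width: 41.1
```

```bash
python3 tips.py w11 4 220,0,190,150
```

```text
12.15 [473.6 166.6  57.9] [9.713e-01 2.379e-01 1.100e-03 2.000e-04] [ 1.3  0.  -1.4] 41.1
```

View pics/w11c.png

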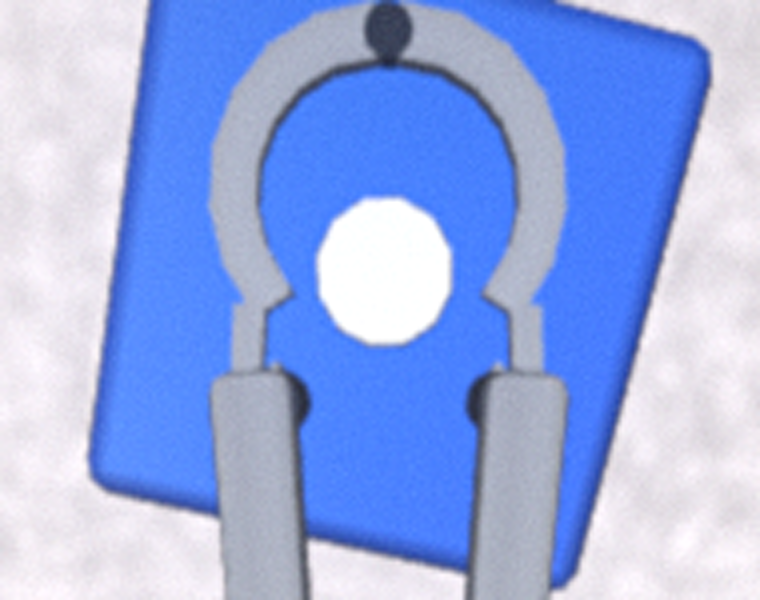

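Call:
jog_arm(series=[[-0.07, 0, 0, 0.01, 0, 0, 0], [-0.09, 0, 0, 0.02, 0, 0, 0], [-0.11, 0, 0, 0.03, 0, 0, 0], [-0.13, 0, 0, 0.04, 0, 0, 0], [-0.15, 0, 0, 0.04, 0, 0, 0], [-0.16, 0, 0, 0.04, 0, 0, 0], [-0.16, 0, 0, 0.04, 0, 0, 0], [-0.16, 0, 0, 0.04, 0, 0, 0]])

```text
clock: 12.87
tcp_pos: [472.3, 166.5, 96.2]
tool_rot: [0.971, 0.238, -0.001, -0.0]
contact_force: [0.4, 0.2, -1.7]
width: 36.5
```

```bash
python3 - <<'E'
from h import *
C,im,st=snap('wrist','w12')
print(st['clock'],st['tcp_pos'].round(1),st['contact_force'].round(1),round(st['width'],1))
hsv=cv2.cvtColor(im,cv2.COLOR_BGR2HSV);b=cv2.inRange(hsv,(105,120,40),(125,255,255))
for r in range(0,150,5): print(r,''.join('.' if v else '#' for v in b[r,240:396]))
E
```

```text
12.8667 [472.3 166.5  96.2] [ 0.4  0.2 -1.7] 36.5
0 #################################..............#############################################################################################################
5 ###############################............................#################################################################################################
10 ###############################..................###########################################################################################################
15 ##############################..............################################################################################################################
20 #############################..........############################....................############################........#################################
25 #############################.......###################............................................###################......................################
30 ############################......################.......................................
[... 3057 characters left out ...]
.....###################################################
130 ###############################################################################.........................####################################################
135 #####################################################################################################..#####################################################
140 ############################################################################################################################################################
145 ############################################################################################################################################################
```

Call:
jog_arm(series=[[-0.18, 0, 0, 0, 0, 0, 0], [-0.2, 0, 0, 0, 0, 0, 0], [-0.22, 0, 0, 0, 0, 0, 0], [-0.24, 0, 0, 0, 0, 0, 0], [-0.26, 0, 0, 0, 0, 0, 0], [-0.26, 0, 0, 0, 0, 0, 0], [-0.26, 0, 0, 0, 0, 0, 0]])

```text
clock: 13.5
tcp_pos: [472.8, 166.5, 96.8]
tool_rot: [0.971, 0.238, -0.0, -0.0]
contact_force: [-0.6, 0.3, -1.9]
width: 32.8
```

```bash
cat > b.py <<'E'
from h import *
import sys
C,im,st=snap('wrist',sys.argv[1])
print(st['clock'],st['tcp_pos'].round(1),st['contact_force'].round(1),round(st['width'],1))
hsv=cv2.cvtColor(im,cv2.COLOR_BGR2HSV);b=cv2.inRange(hsv,(105,120,40),(125,255,255))
for r in [0,5,10,15,20,50,60,70,75,80,85,88,90,92,94,96,98,100,105,110,115]: print(r,''.join('.' if v else '#' for v in b[r,240:396]))
E
python3 b.py w13
```

```text
13.5 [472.8 166.5  96.8] [-0.6  0.3 -1.9] 32.8
0 ##################################.......###################################################################################################################
5 ################################...........................#################################################################################################
10 ###############################......................#######################################################################################################
15 ##############################...............###############################################################################################################
20 #############################..........############################################################################...######################################
50 #########################..#############..........................................................................#############...........##################
60 #######################.....#############............................################.......
[... 1608 characters left out ...]
...........#############################################
100 ############################################...................................................................#############################################
105 #################.#######################........................................................................###########################################
110 ################...#######################.......................................................................###########################################
115 #################...#######################.....................................................................############################################
```

Call:
jog_arm(series=[[-0.28, 0, 0, 0, 0, 0, 0], [-0.3, 0, 0, 0, 0, 0, 0], [-0.32, 0, 0, 0, 0, 0, 0], [-0.33, 0, 0, 0, 0, 0, 0], [-0.33, 0, 0, 0, 0, 0, 0], [-0.33, 0, 0, 0, 0, 0, 0], [-0.33, 0, 0, 0, 0, 0, 0]])

```text
clock: 14.13
tcp_pos: [472.8, 166.6, 96.8]
tool_rot: [0.971, 0.238, -0.0, -0.0]
contact_force: [-0.3, 0.1, -1.4]
width: 30.0
```

```bash
python3 b.py w14
```

```text
14.1333 [472.8 166.6  96.8] [-0.3  0.1 -1.4] 30.0
0 ###################################......###################################################################################################################
5 ################################............................################################################################################################
10 ###############################...........................##################..##############################################################################
15 ##############################................##############################################################################################################
20 #############################...........###########################################################################...######################################
50 #########################.#############............................................................................##############.........##################
60 #######################...#############..............................################....
[... 1611 characters left out ...]
...............#########################################
100 ########################################...........................................................................#########################################
105 #####################################.................................................................................######################################
110 #####################################.................................................................................######################################
115 #######################################.............................................................................########################################
```

Call:
jog_arm(series=[[-0.33, -0.001, -0.012, 0.005, 0, 0, -1], [-0.33, -0.003, -0.036, 0.012, 0, 0, -3], [-0.33, -0.005, -0.066, 0.02, 0, 0, -5], [-0.33, -0.007, -0.1, 0.025, 0, 0, -8], [-0.33, -0.01, -0.135, 0.028, 0, 0, -11], [-0.33, -0.012, -0.17, 0.028, 0, 0, -14], [-0.33, -0.014, -0.205, 0.028, 0, 0, -17], [-0.33, -0.017, -0.24, 0.028, 0, 0, -19], [-0.33, -0.019, -0.275, 0.028, 0, 0, -21], [-0.33, -0.021, -0.308, 0.028, 0, 0, -23], [-0.33, -0.023, -0.336, 0.028, 0, 0, -25], [-0.33, -0.0245, -0.356, 0.028, 0, 0, -26.5], [-0.33, -0.025, -0.3665, 0.028, 0, 0, -27.4], [-0.33, -0.025, -0.3665, 0.028, 0, 0, -27.4], [-0.33, -0.025, -0.3665, 0.028, 0, 0, -27.4]])

```text
clock: 15.43
tcp_pos: [447.5, -199.8, 124.8]
tool_rot: [1.0, 0.001, -0.0, -0.0]
contact_force: [-0.2, 1.0, -0.9]
width: 29.5
```

```bash
python3 - <<'E'
from h import *
C,im,st=snap('wrist','w15')
print(st['clock'],st['tcp_pos'].round(1),st['tool_rot'].round(4),st['contact_force'].round(1),round(st['width'],1))
m=cv2.inRange(cv2.cvtColor(im,cv2.COLOR_BGR2HSV),(3,130,60),(18,255,255))
n,l,s,c=cv2.connectedComponentsWithStats(m)
print([(s[i],c[i].round(1)) for i in range(1,n) if s[i][4]>100])
cv2.imwrite('pics/w15c.png',cv2.resize(np.clip(im[0:150,220:410]*1.3,0,255).astype('uint8'),None,fx=4,fy=4,interpolation=cv2.INTER_CUBIC))
# text view: O orange, blank dark, . mid, # light
i=im.astype(int)
for r in range(0,125,3):
    print('%3d '%r+''.join('O' if m[r,c] else ' .:-=+*#%@'[min(9,i[r,c].mean().astype(int)//22)] for c in range(240,396,1)))
E
```

```text
15.4333 [ 447.5 -199.8  124.8] [ 1.e+00  8.e-04 -1.e-04 -3.e-04] [-0.2  1.  -0.9] 29.5
[(array([ 281,   29,   80,   90, 3566], dtype=int32), array([319. ,  73.3]))]
  0 ******####***************#####*********####***********************#********##****************************#*#*******#*##*************************************
  3 ***********************************************************##************##*#******#********************************##*******************+****+************#
  6 #**************************************************#****************+*************+++++++++++++++++++++++++++++++++++++++++++++++++++++++++++++++++*********
  9 **************++++++++++++*+++++++++++++++++++++++++++++++++++++++++++++++++++++++++++++++++++++++++++++++++++++++++++++++++++++++++++++++++++++++++********
 12 ***********+++++++++++++++++++++++++++++++++++++++++++++++++++++++++++++=-::::::-=++++++++++++++++++++++++++++++++++++++++++++++++=-::::-=+++++++++*********
 15 ***********++++++++++++====++++++++++++++++++++++++++++++++++++++++++++=::::::::::-+++++++++++++++++++++++++++++++++++++++++++
[... 5126 characters left out ...]
OOO==+++++++=++++-:-=+++++++++++++++++===++*############
114 ******#####*##*+++++++++++++++++++=-::-+++++++++++===+++++++++===OOOOOOOOOOOOOOOOOOOOOOOOOOOOOOOOOO==+++++++++++++++-:-=+++++++++++++++++===+++*############
117 ****##*######*#*+++++++++++++++++++=-::=+++++++++++++++==+++++++++++=======OOOOOOOOOOOOOO=====+++++++++++=+++++++++-::-++++++++++++++++++==++++*##*####**###
120 **##*#######*****+++++++++++++++++++=-::+******+*+***+*+++++===+++++++++++++++++++=+++++++++++++++=+===+++++++++++=::-=+++++++++++++++++==+++++***##*#######
123 **##########***##*+++++++++++++++++++=-:-++++*++*+++++++++++++++====+==++++++++++++++++++++====+=++++++++++++++++=-:-=+++++++++++++++++==++++++*############
```

```bash
python3 - <<'E'
from h import *
C,im,st=load('wrist','w15');C4,_,_=load('wrist','w4');C3,i3,_=load('wrist','w3')
a=(318.5,70.5);b=(735*.8,243*.8)
print(tri([ray(C,a),ray(C4,b)]))
for z in (76,80,84,88):
    l=plane(C,(298,72),z);r=plane(C,(340,72),z);t=plane(C,(319,48),z);bo=plane(C,(319,92),z);print(z,plane(C,a,z).round(1),(l-r)[1].round(1),(t-bo)[0].round(1))
T=np.eye(4);T[:3,:3]=R.from_quat(st['tool_rot']).as_matrix();T[:3,3]=st['tcp_pos']
for zt in (-2,0,2):
    z=st['tcp_pos'][2]-zt;h=plane(C,(316.5,17),z);print('ring z',z,'hinge',h.round(1),'mid',(h-[15.5,0,0]).round(1),plane(C,(278.5,57),z).round(1),plane(C,(355.5,57),z).round(1))
E
python3 - <<'E'
import sys;sys.path.insert(0,'.')
import os;os.chdir('.')
from h import *
for t,x0,x1,y0,y1 in (('w4',545,630,155,235),('w3',105,185,140,225)):
    C,im,_=load('wrist',t);m=cv2.inRange(cv2.cvtColor(im,cv2.COLOR_BGR2HSV),(3,130,60),(18,255,255));i=im.astype(int)
    print(t)
    for r in range(y0,y1,2): print('%3d '%r+''.join('O' if m[r,c] else ' .:-=+*#%@'[min(9,i[r,c].mean().astype(int)//22)] for c in range(x0,x1)))
E
```

```text
(array([ 548.51732723, -201.77552051,   73.02616982]), [np.float64(0.47242621503475857), np.float64(0.4724262150345826)])
76 [ 548.7 -201.9   76. ] 25.2 24.1
80 [ 548.3 -201.9   80. ] 24.7 23.6
84 [ 547.9 -201.9   84. ] 24.1 23.1
88 [ 547.6 -201.8   88. ] 23.6 22.6
ring z 126.79725761973361 hinge [ 564.3 -200.5  126.8] mid [ 548.8 -200.5  126.8] [ 549.2 -184.1  126.8] [ 549.3 -217.5  126.8]
ring z 124.79725761973361 hinge [ 564.8 -200.5  124.8] mid [ 549.3 -200.5  124.8] [ 549.5 -183.9  124.8] [ 549.6 -217.7  124.8]
ring z 122.79725761973361 hinge [ 565.3 -200.5  122.8] mid [ 549.8 -200.5  122.8] [ 549.8 -183.7  122.8] [ 549.8 -218.   122.8]
w4
155 ++======+==============================+++++++++++++++++************++***************
157 ==+=++==+=============+==================++++++++++++++******************************
159 ===============================--::::::---======+++++++******************************
161 =========+=+======-:::.::::........OOOOOOOOOOOOOOO-===+**********************+*******
163 ++=+=++++====-:::.. .........OOOOOOOOOOOOOOOOOOOOOOOOOOO=+*****************++******
[... 6110 characters left out ...]
++++++++++++++++++++
210 *************************++==---=+++++++++++++++++++++++++++++++++++++++++++++++
212 *************************+++++++++++++++++++++++++++++++++++++++++++************
214 ****************************+******************************#******************#*
216 **********************#**********************##*****#*******************#*******
218 ********************************************************************************
220 **************************************##****#***********************************
222 ********************************************************************************
224 ********************************************************************************
```

```bash
python3 - <<'E'
from h import *
C,im,st=load('wrist','w15');C4,_,_=load('wrist','w4');C3,i3,_=load('wrist','w3')
a=(318.5,70.5)
for b4 in ((589,194.5),(590.5,194)): print(tri([ray(C,a),ray(C4,b4)]))
for b3 in ((135.5,182),(136.5,181.5)): print(tri([ray(C,a),ray(C3,b3)]),tri([ray(C4,(589,194.5)),ray(C3,b3)]))
# cup outline: scene-extremes in w4 (tops of outer circle): leftmost/rightmost etc
for z in (62,66,70,74):
    print(z,plane(C4,(547+34,187),z).round(1), [ (plane(C4,(545+18.5,193),z)-plane(C4,(545+68,183),z)).round(1)])
E
```

```text
(array([ 548.55983687, -201.81568439,   73.77688611]), [np.float64(0.3507879407869378), np.float64(0.3507879407869794)])
(array([ 548.86108562, -201.96147056,   74.53213325]), [np.float64(0.04959791421182438), np.float64(0.04959791421178894)])
(array([ 547.94014682, -202.20236441,   74.02271631]), [np.float64(0.9534611433225703), np.float64(0.953461143322671)]) (array([ 547.60324742, -203.84404971,   71.63636869]), [np.float64(0.0705316378639812), np.float64(0.07053163786386471)])
(array([ 548.00759087, -202.24126477,   72.33230713]), [np.float64(1.0470111177881245), np.float64(1.0470111177882688)]) (array([ 547.43469166, -203.41804377,   71.47748185]), [np.float64(0.39229055697438936), np.float64(0.39229055697439924)])
62 [ 551.2 -204.5   62. ] [array([-8.9, 39. ,  0. ])]
66 [ 552.3 -200.7   66. ] [array([-8.8, 38.4,  0. ])]
70 [ 553.4 -196.9   70. ] [array([-8.6, 37.7,  0. ])]
74 [ 554.6 -193.1   74. ] [array([-8.5, 37. , -0. ])]
```

```bash
python3 - <<'E'
from h import *
from scipy.optimize import minimize
C,im,st=load('wrist','w15');z=124.8
# inner boundary (top-face edge) points: (col-240,row)
L=[(75,23.5),(56,24.5),(50,27),(46,30),(43.5,33),(41.5,36),(40,39),(39,42),(37.5,45),(37.5,48),(36.5,51),(36.5,54),(36.5,57),(37,60),(38,63),(39,66),(40.5,69),(41,72),(36,75.5)]
Rr=[(97,24),(103,27),(106,30),(110,33),(112,36),(114,39),(115,42),(116,45),(117,48),(117,51),(117,54),(116.5,57),(116,60),(115,63),(114,66),(112.5,69),(111,72),(114,75)]
P=np.array([plane(C,(c+240,r),z)[:2] for c,r in L+Rr])
for p in P[[0,10,17,18,28,36]]: print(p.round(1))
f=lambda c:-min(np.hypot(*(P-c).T))
b=max(((-f((x,y)),x,y) for x in np.arange(540,556,.25) for y in np.arange(-205,-196,.25)));print(b)
# shaft outline: visible left edge of shaft/orange boundary and taper
S=[(58,72),(58.5,69),(59.5,66),(60.5,63),(61.5,60),(63.5,57),(66.5,54),(70.5,51),(77.5,48),(87,48),(94,51),(98,54),(100,57),(102,60),(103.5,63),(104.5,66),(105.5,69),(106,72),(106,75),(105,78),(105,81),(104,84),(102,87),(100,90),(98,93),(94,96),(87,99),(77,99),(70,96),(66,93),(63,90),(61,87),(60,84),(59,81),(58,78)]
for zz in (65,70,74,78):
    Q=np.array([plane(C,(c+240,r),zz)[:2] for c,r in S]);A=np.c_[2*Q,np.ones(len(Q))];s=np.linalg.lstsq(A,(Q**2).sum(1),rcond=None)[0];r=np.sqrt(s[2]+s[0]**2+s[1]**2);print(zz,s[:2].round(1),r.round(2))
E
```

```text
[ 562.4 -199.9]
[ 551.9 -183.1]
[ 543.5 -184.8]
[ 542.  -182.5]
[ 551.9 -218.3]
[ 542.3 -217.4]
(np.float64(15.900803929456622), np.float64(540.0), np.float64(-200.5))
65 [ 547.5 -204.2] 15.17
70 [ 547.1 -204.1] 14.79
74 [ 546.7 -204. ] 14.49
78 [ 546.4 -203.9] 14.19
```

Call:
jog_arm(series=[[-0.33, 0.0007, -0.0033, -0.008, 0, 0, 0], [-0.33, 0.0007, -0.0033, -0.018, 0, 0, 0], [-0.33, 0.0007, -0.0033, -0.026, 0, 0, 0], [-0.33, 0.0007, -0.0033, -0.031, 0, 0, 0], [-0.33, 0.0007, -0.0033, -0.031, 0, 0, 0], [-0.33, 0.0007, -0.0033, -0.031, 0, 0, 0]])

```text
clock: 15.98
tcp_pos: [448.2, -202.7, 93.1]
tool_rot: [1.0, 0.001, -0.001, -0.0]
contact_force: [0.7, -0.1, -0.5]
width: 29.6
```

```bash
cat > d.py <<'E'
from h import *
import sys
C,im,st=snap('wrist',sys.argv[1])
print(st['clock'],st['tcp_pos'].round(1),st['tool_rot'].round(4),st['contact_force'].round(2),round(st['width'],1))
m=cv2.inRange(cv2.cvtColor(im,cv2.COLOR_BGR2HSV),(3,130,60),(18,255,255));i=im.astype(int)
a,b,s=[int(v) for v in (sys.argv[2:5] or (0,112,3))]
for r in range(a,b,s):
    print('%3d '%r+''.join('O' if m[r,c] else ' .:-=+*#%@'[min(9,i[r,c].mean().astype(int)//22)] for c in range(255,381)))
E
python3 d.py w16
```

```text
15.9833 [ 448.2 -202.7   93.1] [ 1.0e+00  1.3e-03 -6.0e-04 -5.0e-04] [ 0.74 -0.06 -0.46] 29.6
  0 ++++++++++++++++++++++++++++++++++++++++++++++++++++++++++++++++++++++++++++++++++++++++++++++++++++++++++++++++++++++-:...::.
  3 :-=+++++++++++++++++++++++++++++++++++++++++++++++++++++++++++++++++++++++++++++++++++++++++++++++++++++++++++++++++-:...:::..
  6 ::::-++++++++++++++++++++++++++++++++++++++++++++++++++++++++++++++++++++++++++++++++++++++++++++++++++++++++++++++-:.::::..::
  9 ::::::=+++++++++++++++++++++++++++++++++++++++++++++++++++++++++++++++++++++++++++++++++++++++++++++++++++++++++++=:.::::.::.:
 12 :::::.:++++++++++++++++++++++++++++++++++++++++++++++++++=-:::.::-=++++++++++++++++++++++++++++++++++++++++++++++++-...::..::.
 15 :::::.:+++++++++++++++++++++++++++++++++++++++++++++++++=::::::::::-++++++++++++++++++++++++++++++++++++++++++++++++=-........
 18 :::..-++++++++++++++++++++++++++++++++++++++++++++++++++-:::::::::::=+++++++++++++++++++++++++++++++++++++++++++++++++++++++++
 21 :-==++++++++++++++++++++++++++++++++++++++++++++++++++++=-:::::.:::=+++++++++++++++++
[... 3271 characters left out ...]
OOOOOOOOOOOOOOOOOOOO.....::-=++++++++++++++++
 99 +++++++++++++++=-:::....:OOOOOOOOOOOOOOOOOOOOOOOOOOOOOOO===============OOOOOOOOOOOOOOOOOOOOOOOOOOOOO.....::--+++++++++++++++++
102 ++++++++++++++++=-:::...:OOOOOOOOOOOOOOOOOOOOOOOOOOOOOOOOOOOOOOOOOOOOOOOOOOOOOOOOOOOOOOOOOOOOOOOOOOO....:::-=+++++++++++++++++
105 +++++++++++++++++=-:::-=+++OOOOOOOOOOOOOOOOOOOOOOOOOOOOOOOOOOOOOOOOOOOOOOOOOOOOOOOOOOOOOOOOOOOOOOO===-:.::-=+++++++++++++++++=
108 ++++++++++++++++++=-::=+++++==OOOOOOOOOOOOOOOOOOOOOOOOOOOOOOOOOOOOOOOOOOOOOOOOOOOOOOOOOOOOOOOOOO==++++=::-=+++++++++++++++++==
111 ++++++++++++++++++==:::==++++++==OOOOOOOOOOOOOOOOOOOOOOOOOOOOOOOOOOOOOOOOOOOOOOOOOOOOOOOOOOOO===+++++=-:-=+++++++++++++++++===
```

```bash
python3 - <<'E'
from h import *
C,im,st=load('wrist','w16');print(C[0][:3,3])
S=[(34,69),(34.5,66),(35,63),(36,60),(37,57),(38,54),(40,51),(42,48),(44,45),(48,42),(55,39),(71,39),(77,42),(81,45),(84,48),(86,51),(88,54),(89,57),(90,60),(91,63),(91,66),(91,69),(91,72),(91,75),(90,78),(89,81),(88,84),(86,87),(84,90),(81,93),(77,96),(71,99),(56,99),(49,96),(44,93),(42,90),(40,87),(38,84),(37,81),(36,78),(35,75),(35,72)]
for zz in (65,70,74,78):
    Q=np.array([plane(C,(c+255,r+.3),zz)[:2] for c,r in S]);A=np.c_[2*Q,np.ones(len(Q))];s=np.linalg.lstsq(A,(Q**2).sum(1),rcond=None)[0];r=np.sqrt(s[2]+s[0]**2+s[1]**2);print(zz,s[:2].round(1),r.round(2))
z=93.1
for n,p in dict(front=(60.5,23.5),l=(21.5,54),r=(101.5,54),cl=(26,72),cr=(97.5,72)).items(): print(n,plane(C,(p[0]+255,p[1]),z).round(1))
E
```

```text
[ 531.59928869 -203.11503195  235.16385476]
65 [ 547.5 -204.2] 15.15
70 [ 547.  -204.2] 14.71
74 [ 546.7 -204.2] 14.35
78 [ 546.3 -204.1] 13.99
front [ 563.  -202.9   93.1]
l [ 551.3 -185.9   93.1]
r [ 551.4 -220.9   93.1]
cl [ 544.1 -187.6   93.1]
cr [ 544.2 -219.5   93.1]
```

Call:
jog_arm(series=[[-0.33, 0, -0.0007, -0.002, 0, 0, 0], [-0.33, 0, -0.0007, -0.005, 0, 0, 0], [-0.33, 0, -0.0007, -0.008, 0, 0, 0], [-0.33, 0, -0.0007, -0.011, 0, 0, 0], [-0.33, 0, -0.0007, -0.014, 0, 0, 0], [-0.33, 0, -0.0007, -0.016, 0, 0, 0], [-0.33, 0, -0.0007, -0.016, 0, 0, 0], [-0.33, 0, -0.0007, -0.016, 0, 0, 0]])

```text
clock: 16.7
tcp_pos: [448.4, -203.9, 77.6]
tool_rot: [1.0, 0.001, -0.0, -0.0]
contact_force: [-0.0, -0.1, -1.4]
width: 29.5
```

```bash
python3 d.py w17 12 105 4
```

```text
16.7 [ 448.4 -203.9   77.6] [ 1.0e+00  1.1e-03 -1.0e-04 -1.0e-04] [-0.03 -0.12 -1.36] 29.5
 12 ++++++++++++++++++++++++++++++++++++===++++++++++++++++++=-::::::-=+++++++++++++++++++++++++++++++++++++++++++++++++++++++++++
 16 ++++++++++++++++++++++++++++++++++++++++++++++++++++++++-:::::::::::=+++++++++++++++++++++++++++++++++++++++++++++++++++++++++
 20 ++++++++++++++++++++++++++++++++++++++++++++++++++++++++=::::::::::-++++++++++++++++++++++++++++++++++++++++++++++++++++++++++
 24 +++++++++++++++++++++++++++++++++++++++++==---:::::::::::::...:..::::::::::::::--==+++++++++++++++++++++++++++++++++++++++++++
 28 ++++++++++++++++++=+++++++++++++++==:::-OOOOOOOOOOOOOOOOOOOOOOOOOOOOOOOOOOOOOOOOOOOO-:::-=++++++++++++++++++++++++++++++++++++
 32 +++++++++++++++=++++++++++++++=:::OOOOOOOOOOOOOOOOOOOO+++=+====+=++OOOOOOOOOOOOOOOOOOOOOOO:::-=+++++++++++++++++++++++++++++++
 36 +++++++++++===+++++++++++++=-:-OOOOOOOOOOOOOO++++++++++++++=++=++====+=======OOOOOOOOOOOOOOOOO::=+++++++++++++++++++++++++++++
 40 ++++++++++=OO++++++++++++-::OOOOOOOOOOO++++==+++++++++++++++++++++++++++=======++=OOOOOO
[... 1434 characters left out ...]
-=====OOOOOOOOOOOOOOOOOO--+++++++++=+++++++++
 88 ++++++++++++++++--=OOOOOOOOOOOOOOOOO++========++++++++++++++++++++++++++++===========OOOOOOOOOOOOOOOOOOOOO--++++++++++++++++++
 92 +=======++++==-:::::::OOOOOOOOOOOOOOOOOO+=============++++++++++++++=============OOOOOOOOOOOOOOOOOOOOO----:::---==========++++
 96 ++++++++++++++==-::.....OOOOOOOOOOOOOOOOOOOO+++============================+OOOOOOOOOOOOOOOOOOOOOOOOO.....::-=++++++++++++++++
100 +++++++++++++++==-::....:OOOOOOOOOOOOOOOOOOOOOOOOOOOOOO==+++++++++OOOOOOOOOOOOOOOOOOOOOOOOOOOOOOOOOO.....::-=+++++++++++++++++
104 +++++++++++++++++=:::..-OOOOOOOOOOOOOOOOOOOOOOOOOOOOOOOOOOOOOOOOOOOOOOOOOOOOOOOOOOOOOOOOOOOOOOOOOOOOO...::-=++++++++++++++++++
```

Call:
jog_arm(series=[[-0.33, 0.0005, 0.0006, 0, 0, 0, 0], [-0.33, 0.0005, 0.0006, -0.001, 0, 0, 0], [-0.33, 0.0005, 0.0006, -0.002, 0, 0, 0], [-0.33, 0.0005, 0.0006, -0.003, 0, 0, 0], [-0.33, 0.0005, 0.0006, -0.004, 0, 0, 0], [-0.33, 0.0005, 0.0006, -0.004, 0, 0, 0]])

```text
clock: 17.25
tcp_pos: [448.8, -203.2, 73.5]
tool_rot: [1.0, 0.001, -0.0, -0.0]
contact_force: [-0.5, -0.7, -1.3]
width: 29.6
```

```bash
python3 d.py w18 12 105 4
```

```text
17.25 [ 448.8 -203.2   73.5] [ 1.0e+00  1.1e-03 -2.0e-04 -2.0e-04] [-0.5  -0.73 -1.32] 29.6
 12 +++++++++++++++++++++++++++++++++=====++++++++++++++++++++=::::::-=+++++++++++++++++======++++++++++++++++++++++++++++++++++++
 16 +++++++++++++++++++++++++++++==+++++++++++++++++++++++++-:::.::::..:=++++++++++++++++++++++++==+++++++++++++++++++++++++++++++
 20 ++++++++++++++++++++++++++++++++++++++++++++++++++++++++=::.:::.:::-=+++++++++++++++++++++++++++++==++++++++++++++++++++++++++
 24 ++++++++++++++++++++==++++++++++++++++++====--:::::::::::::......::::::::::::::--==+++++++++++++++++++++++++++++++++++++++++++
 28 +++++++++++++++++==+++++++++++++++=-:::-OOOOOOOOOOOOOOOOOOOOOOOOOOOOOOOOOOOOOOOOOOOO-:::-=+++++++++++++++==+++++++++++++++++++
 32 +++++++++++++++==+++++++++++++=:::-OOOOOOOOOOOOOOOOO===++++++++++++++++=OOOOOOOOOOOOOOOOOO:::-=+++++++++++++==++++++++++++++++
 36 ++++++++++++=O+++++++++++++=-:-OOOOOOOOOOOOO++++++++++++=++++++=++=============+OOOOOOOOOOOOOO::=+++++++++++++==++++++++++++++
 40 ++++++++++=OO++++++++++++-:-OOOOOOOOOOO+++++++++++++++++++++++++++++++++++=======++++OO
[... 1435 characters left out ...]
==-======OOOOOOOOOOOOOOO--+++++++=+++++++++++
 88 ++++++++++++++++--=OOOOOOOOOOOOOOOOO+++=======+++++++++++++++++++++++++++++++==========OOOOOOOOOOOOOOOOOOO--++++++++++=+++++++
 92 +======++++===-::::::-OOOOOOOOOOOOOOOOOO+=============++++++++++++++++==============OOOOOOOOOOOOOOOOOO----::::-===========++++
 96 ++++++++++++++==::::....OOOOOOOOOOOOOOOOOOOOO+=================================OOOOOOOOOOOOOOOOOOOOOO.....::-=++++++++++++++++
100 ++++++++++++++++=-::....:OOOOOOOOOOOOOOOOOOOOOOOOOOOOO=================OOOOOOOOOOOOOOOOOOOOOOOOOOOOO.....::-=+++++++++++++++++
104 ++++++++++++++++==-::..:OOOOOOOOOOOOOOOOOOOOOOOOOOOOOOOOOOOOOOOOOOOOOOOOOOOOOOOOOOOOOOOOOOOOOOOOOOOOO...::-=++++++++++++++++++
```

```bash
cat > f.py <<'E'
from h import *
import sys
F=[];Tq=[];Z=[];t=sys.argv[1];n=int(sys.argv[2]) if len(sys.argv)>2 else 6
for k in range(n):
    C,im,st=snap('wrist',t);F.append(st['contact_force']);Tq.append(st['torque']);Z.append(st['tcp_pos'])
print(round(st['clock'],2),'F',np.mean(F,0).round(2),'sd',np.std(F,0).round(2),'T',np.mean(Tq,0).round(3),'tcp',np.mean(Z,0).round(2),round(st['width'],1))
# hub dark blob extents, cup/shaft orange extents in column bands
g=im[200:262,290:345].astype(int).max(2);m=(g<60).astype('uint8');nn,l,s,c=cv2.connectedComponentsWithStats(m);i=1+np.argmax(s[1:,4]);print('hub',s[i],c[i].round(1))
o=cv2.inRange(cv2.cvtColor(im,cv2.COLOR_BGR2HSV),(3,130,60),(18,255,255))
for r in (44,60,68,84): print(r,[int(x) for x in np.flatnonzero(np.diff(np.r_[0,o[r,240:400]>0,0]))+240])
for c in (300,317,335): print('c',c,[int(x) for x in np.flatnonzero(np.diff(np.r_[0,o[:140,c]>0,0]))])
E
python3 f.py w19 6
```

```text
17.55 F [-0.12 -0.1  -1.8 ] sd [0.26 0.44 0.45] T [ 0.018  0.019 -0.   ] tcp [ 448.98 -203.36   73.76] 29.6
hub [  8   0  37  30 946] [26.3 13.2]
44 [265, 267, 281, 292, 341, 354]
60 [261, 266, 279, 285, 348, 355, 368, 372]
68 [262, 268, 281, 284, 349, 353, 366, 371]
84 [274, 289, 345, 360]
c 300 [27, 36, 98, 125]
c 317 [6, 11, 27, 31, 102, 127]
c 335 [9, 10, 27, 38, 96, 124]
```

Call:
jog_arm(series=[[-0.33, 0, 0, -0.001, 0, 0, 0], [-0.33, 0, 0, -0.002, 0, 0, 0], [-0.33, 0, 0, -0.003, 0, 0, 0], [-0.33, 0, 0, -0.003, 0, 0, 0], [-0.33, 0, 0, -0.003, 0, 0, 0]])

```text
clock: 18.02
tcp_pos: [448.9, -203.3, 70.7]
tool_rot: [1.0, 0.001, -0.0, -0.0]
contact_force: [0.3, 0.7, -2.3]
width: 29.8
```

```bash
python3 f.py w20 6
```

```text
18.27 F [-0.08 -0.13 -1.74] sd [0.53 0.65 0.52] T [0.002 0.031 0.003] tcp [ 448.99 -203.35   70.78] 29.3
hub [  8   0  37  30 949] [26.3 13.2]
44 [264, 266, 281, 290, 343, 354, 368, 369]
60 [260, 266, 279, 284, 349, 355, 368, 373]
68 [261, 268, 281, 284, 350, 353, 366, 373]
84 [263, 264, 274, 288, 345, 360]
c 300 [7, 9, 27, 34, 98, 125]
c 317 [3, 11, 27, 30, 102, 128]
c 335 [7, 10, 27, 36, 96, 124]
```

Call:
jog_arm(series=[[-0.33, 0, 0, -0.001, 0, 0, 0], [-0.33, 0, 0, -0.002, 0, 0, 0], [-0.33, 0, 0, -0.002, 0, 0, 0], [-0.33, 0, 0, -0.002, 0, 0, 0]])

```text
clock: 18.65
tcp_pos: [449.0, -203.3, 68.7]
tool_rot: [1.0, 0.001, -0.0, -0.0]
contact_force: [0.1, -0.1, -1.5]
width: 30.0
```

```bash
python3 f.py w21 8
```

```text
19.0 F [ 0.1   0.03 -1.32] sd [0.27 0.36 0.41] T [0.003 0.022 0.019] tcp [ 449.   -203.35   68.79] 29.7
hub [  8   0  37  30 951] [26.3 13.3]
44 [263, 266, 280, 289, 344, 354, 368, 371]
60 [259, 265, 279, 283, 350, 356, 369, 374]
68 [260, 268, 281, 283, 350, 353, 367, 373]
84 [262, 263, 273, 288, 345, 361]
c 300 [5, 7, 25, 33, 98, 125]
c 317 [2, 9, 25, 29, 102, 128]
c 335 [5, 8, 25, 35, 96, 124]
```

Call:
jog_arm(series=[[-0.33, 0, 0, -0.0005, 0, 0, 0], [-0.33, 0, 0, -0.001, 0, 0, 0], [-0.33, 0, 0, -0.001, 0, 0, 0]])

```text
clock: 19.3
tcp_pos: [449.0, -203.4, 67.7]
tool_rot: [1.0, 0.001, 0.0, 0.0]
contact_force: [0.3, 0.9, -0.3]
width: 29.4
```

```bash
python3 f.py w22 8
```

```text
19.65 F [-0.19  0.14 -0.83] sd [0.42 0.57 0.49] T [-0.006 -0.012  0.024] tcp [ 449.03 -203.37   67.81] 29.5
hub [  8   0  37  31 961] [26.3 13.4]
44 [262, 265, 280, 289, 345, 355, 369, 371]
60 [259, 265, 279, 283, 350, 356, 369, 374]
68 [260, 268, 281, 283, 350, 353, 367, 374]
84 [262, 263, 273, 288, 346, 361]
c 300 [4, 6, 24, 33, 98, 126]
c 317 [1, 9, 25, 28, 102, 128]
c 335 [5, 7, 24, 34, 96, 125]
```

```bash
python3 - <<'E'
from h import *
for t in ('w16','w19','w20','w21','w22'):
    im=cv2.imread(f'pics/{t}.png').astype(int)
    print(t,'c305',im[0:36,305].mean(1).astype(int).tolist())
    d=im[5:24,305:330].mean(2)<80; y,x=np.nonzero(d); print('  hinge',x.mean()+305,y.mean()+5,d.sum(), 'row88 dark edges',[int(v) for v in im[88,255:380:1].mean(1)[18:30]])
E
```

```text
w16 c305 [120, 124, 125, 124, 122, 124, 121, 122, 122, 122, 116, 114, 115, 119, 117, 119, 117, 119, 118, 118, 115, 115, 103, 76, 50, 64, 88, 105, 106, 107, 107, 106, 107, 106, 106, 110]
  hinge 316.648 17.328 125 row88 dark edges [109, 113, 111, 112, 111, 109, 112, 114, 112, 114, 115, 110]
w19 c305 [120, 121, 123, 122, 123, 125, 120, 102, 100, 107, 112, 115, 118, 118, 116, 116, 117, 120, 117, 116, 114, 117, 106, 72, 50, 61, 86, 105, 107, 105, 105, 104, 106, 108, 110, 115]
  hinge 316.60483870967744 17.32258064516129 124 row88 dark edges [109, 117, 111, 115, 113, 111, 114, 113, 117, 111, 113, 112]
w20 c305 [120, 122, 122, 124, 115, 104, 99, 103, 105, 111, 113, 116, 117, 116, 116, 121, 119, 119, 120, 119, 119, 116, 104, 74, 52, 66, 96, 106, 107, 108, 108, 108, 110, 114, 111, 110]
  hinge 316.5563909774436 17.64661654135338 133 row88 dark edges [109, 116, 112, 113, 111, 113, 113, 113, 113, 111, 110, 114]
w21 c305 [122, 121, 115, 98, 98, 101, 105, 107, 111, 116, 117, 117, 117, 117, 117, 120, 118, 118, 118, 115, 114, 97, 63, 58, 84, 106, 105, 109, 105, 107, 108, 111, 113, 114, 113, 114]
  hinge 316.7556818181818 17.534090909090907 176 row88 dark edges [114, 109, 105, 109, 114, 113, 110, 111, 113, 114, 109, 108]
w22 c305 [123, 122, 112, 100, 99, 104, 107, 111, 116, 111, 115, 118, 117, 117, 120, 119, 119, 116, 118, 116, 97, 62, 57, 83, 104, 107, 107, 105, 105, 109, 108, 113, 113, 113, 113, 111]
  hinge 316.7641025641026 17.215384615384615 195 row88 dark edges [117, 112, 107, 112, 111, 113, 116, 111, 112, 112, 112, 110]
```

Call:
jog_arm(series=[[-0.33, 0, 0, -0.0005, 0, 0, 0], [-0.33, 0, 0, -0.001, 0, 0, 0], [-0.33, 0, 0, -0.0013, 0, 0, 0], [-0.33, 0, 0, -0.0013, 0, 0, 0]])

```text
clock: 20.03
tcp_pos: [449.0, -203.3, 66.4]
tool_rot: [1.0, 0.001, -0.0, -0.0]
contact_force: [0.1, 0.2, -0.8]
width: 29.7
```

```bash
python3 f.py w23 12; python3 - <<'E'
from h import *
for t in ('w19','w20','w21','w22','w23'):
    im=cv2.imread(f'pics/{t}.png').astype(float)
    # orange-ness profile subpixel: r-b at rows 56..66, outer cup edges
    p=(im[56:67,:,2]-im[56:67,:,0]).mean(0)
    def edge(lo,hi,up):
        s=p[lo:hi];th=35
        k=np.flatnonzero((s[:-1]<th)!=(s[1:]<th)); return [round(float(lo+i+(th-s[i])/(s[i+1]-s[i])),2) for i in k]
    print(t,edge(250,300,1),edge(340,385,1), 'edge305',im[14:28,305].mean(1).astype(int).tolist())
E
```

```text
20.58 F [-0.06 -0.04 -0.68] sd [0.42 0.46 0.28] T [-0.021 -0.034  0.002] tcp [ 449.02 -203.36   66.51] 30.0
hub [  8   0  37  31 978] [26.3 13.6]
44 [262, 265, 279, 288, 345, 355, 369, 371]
60 [259, 265, 279, 283, 350, 356, 369, 374]
68 [259, 268, 281, 283, 350, 353, 367, 374]
84 [262, 263, 273, 288, 346, 361]
c 300 [4, 5, 23, 32, 98, 126]
c 317 [1, 8, 24, 27, 102, 128]
c 335 [4, 6, 24, 33, 96, 125]
w19 [260.44, 266.44, 278.42, 285.05] [347.2, 355.0, 367.09, 371.61] edge305 [116, 116, 117, 120, 117, 116, 114, 117, 106, 72, 50, 61, 86, 105]
w20 [259.3, 266.42, 278.39, 284.23] [348.13, 355.03, 367.12, 372.78] edge305 [116, 121, 119, 119, 120, 119, 119, 116, 104, 74, 52, 66, 96, 106]
w21 [258.48, 265.91, 278.25, 283.7] [348.62, 355.39, 367.3, 373.64] edge305 [117, 120, 118, 118, 118, 115, 114, 97, 63, 58, 84, 106, 105, 109]
w22 [258.19, 265.87, 278.09, 283.45] [348.98, 355.51, 367.45, 373.87] edge305 [120, 119, 119, 116, 118, 116, 97, 62, 57, 83, 104, 107, 107, 105]
w23 [257.94, 265.84, 278.0, 282.98] [349.33, 355.59, 367.77, 374.2] edge305 [117, 119, 118, 117, 116, 105, 71, 55, 76, 102, 109, 108, 105, 109]
```

Call:
jog_arm(series=[[-0.33, 0, 0, -0.0005, 0, 0, 0], [-0.33, 0, 0, -0.001, 0, 0, 0], [-0.33, 0, 0, -0.0015, 0, 0, 0], [-0.33, 0, 0, -0.002, 0, 0, 0], [-0.33, 0, 0, -0.002, 0, 0, 0]])

```text
clock: 21.05
tcp_pos: [449.0, -203.4, 64.4]
tool_rot: [1.0, 0.001, 0.0, -0.0]
contact_force: [-0.1, -0.1, -0.3]
width: 29.8
```

```bash
cat > e.py <<'E'
from h import *
import sys
t=sys.argv[1];n=int(sys.argv[2])
F=[];Z=[];P=[];Q=[]
for k in range(n):
    C,im,st=snap('wrist',t);F.append(st['contact_force']);Z.append(st['tcp_pos']);Q.append(st['torque'])
    im=im.astype(float);P.append((im[56:67,:,2]-im[56:67,:,0]).mean(0))
p=np.mean(P,0)
def edge(lo,hi,th=35):
    s=p[lo:hi];k=np.flatnonzero((s[:-1]<th)!=(s[1:]<th)); return np.array([lo+i+(th-s[i])/(s[i+1]-s[i]) for i in k]).round(2)
a,b=edge(250,300),edge(340,385)
z=np.mean(Z,0)
print(round(st['clock'],2),'F',np.mean(F,0).round(2),'T',np.mean(Q,0).round(3),'tcp',z.round(2),round(st['width'],1))
print(a,b)
if len(a) and len(b):
    W=b[-1]-a[0];print('cup width',W.round(2),'cup press est',((113.48+.775*(70.78-z[2])-W)/.775).round(2))
i=im
print('edge305',i[12:28,305].mean(1).astype(int).tolist())
g=i[200:262,290:345].max(2);m=(g<60).astype('uint8');nn,l,s,c=cv2.connectedComponentsWithStats(m);k=1+np.argmax(s[1:,4]);print('hub',s[k],c[k].round(1))
E
python3 e.py w24 10
```

```text
21.5 F [-0.28 -0.18 -0.09] T [-0.013 -0.07  -0.007] tcp [ 449.04 -203.37   64.51] 29.7
[257.51 265.66 277.93 282.54] [349.83 355.72 368.02 374.52]
cup width 117.01 cup press est 1.71
edge305 [119, 120, 117, 117, 115, 116, 99, 62, 60, 86, 104, 105, 106, 103, 105, 105]
hub [  8   0  38  31 997] [26.4 13.9]
```

Call:
jog_arm(series=[[-0.33, 0, 0, -0.0005, 0, 0, 0], [-0.33, 0, 0, -0.001, 0, 0, 0], [-0.33, 0, 0, -0.0013, 0, 0, 0], [-0.33, 0, 0, -0.0013, 0, 0, 0], [-0.33, 0, 0, -0.0013, 0, 0, 0]])

```text
clock: 21.97
tcp_pos: [449.0, -203.3, 63.2]
tool_rot: [1.0, 0.001, 0.0, -0.0]
contact_force: [-0.5, 0.3, 0.2]
width: 29.6
```

```bash
python3 e.py w25 12; python3 - <<'E'
from h import *
C,im,st=load('wrist','w25')
cv2.imwrite('pics/w25c.png',cv2.resize(np.clip(im[0:150,220:410]*1.3,0,255).astype('uint8'),None,fx=4,fy=4,interpolation=cv2.INTER_CUBIC))
E
python3 d.py w26 0 115 4
```

```text
22.52 F [-0.36 -0.19  0.33] T [-0.026 -0.073  0.004] tcp [ 449.02 -203.36   63.21] 29.7
[257.37 265.55 277.93 282.12] [350.32 355.86 368.08 374.72]
cup width 117.35 cup press est 2.58
edge305 [119, 119, 118, 118, 118, 103, 73, 58, 81, 101, 108, 106, 105, 105, 107, 109]
hub [   8    0   37   32 1003] [26.3 14.1]
22.5667 [ 449.  -203.4   63.2] [1.     0.0011 0.     0.    ] [ 1.13 -0.64  1.33] 29.2
  0 +++++++++++++++++++++++++++++++++++++++++++++++++++++=OOOOOOOOOOOOOO==++++++++++++++++++++++++++++++++++++++++++++++++++++++=:
  4 +++++++++++++++++++++++++++++++++++++==O====+++++++++++++++==OOO==+++++++++++++++====+++++++++++++++++++++++++++++++++++++++++
  8 ++++++++++++++++++++++++++++++++++++++++++++++++++++++++=-:..::::.:-=+++++++++++++++++++++++++++++++++++++++++++++++++++++++++
 12 ++++++++++++++++++++++++++++++++++++++++++++++++++++++++-:::::::::::-+++++++++++++++++++++++++++++++++++++++++++++++++++++++++
 16 +++++++++++++++++++++==++++++++++++++++++++++++++++++++++-:::::::::-=+++++++++++++++++++++++++++++++++++++++++++++++++++++++++
 20 +++++++++++++++++===+++++++++++++++++===-:
[... 2397 characters left out ...]
====OOOOOOOOOOOOOOOOOO:.....:::--========++++
 96 +++++++++++++=-::::.....OOOOOOOOOOOOOOOOOOO++==================================+OOOOOOOOOOOOOOOOOOOOO......:::-=++++++++++++++
100 ++++++++++++++==-:::...:OOOOOOOOOOOOOOOOOOOOOOOOOOO++===================OOOOOOOOOOOOOOOOOOOOOOOOOOOOO.....:::-=+++++++++++++++
104 +++++++++++++++==-:::OOOOOOOOOOOOOOOOOOOOOOOOOOOOOOOOOOOOOOOOOOOOOOOOOOOOOOOOOOOOOOOOOOOOOOOOOOOOOOOOOOO.:::==++++++++++++++++
108 +++++++++++++++++=-::OOOOOOOOOOOOOOOOOOOOOOOOOOOOOOOOOOOOOOOOOOOOOOOOOOOOOOOOOOOOOOOOOOOOOOOOOOOOOOOOOOO::-=++++++++++++++++++
112 ++++++++++++++++++=-:::OOOOOOOOOOOOOOOOOOOOOOOOOOOOOOOOOOOOOOOOOOOOOOOOOOOOOOOOOOOOOOOOOOOOOOOOOOOOO==-::-=++++++++++++++++++=
```

Cup press by force is about 3.2 mm (+2.1 N), and by its image scale about 3.0 mm. Both are inside the window and close to best. Now I'll close the ring while drawing back.

Call:
jog_arm(series=[[-0.31, -0.0003, 0, 0, 0, 0, 0], [-0.29, -0.0008, 0, -0.0001, 0, 0, 0], [-0.27, -0.0014, 0, -0.0002, 0, 0, 0], [-0.25, -0.002, 0, -0.0003, 0, 0, 0], [-0.23, -0.0027, 0, -0.0003, 0, 0, 0], [-0.21, -0.0034, 0, -0.0004, 0, 0, 0], [-0.19, -0.004, 0, -0.0004, 0, 0, 0], [-0.17, -0.0044, 0, -0.0005, 0, 0, 0], [-0.17, -0.0044, 0, -0.0005, 0, 0, 0], [-0.17, -0.0044, 0, -0.0005, 0, 0, 0]])

```text
clock: 23.45
tcp_pos: [444.5, -203.3, 62.7]
tool_rot: [1.0, 0.001, -0.0, -0.0]
contact_force: [-0.2, 0.0, 0.4]
width: 35.8
```

```bash
python3 e.py w27 8;python3 d.py w28 0 115 4
```

```text
23.8 F [ 0.01 -0.24  0.28] T [ 0.024 -0.086  0.008] tcp [ 444.54 -203.32   62.66] 35.6
[257.48 269.9 ] [363.17 375.37]
cup width 117.89 cup press est 2.43
edge305 [112, 101, 83, 92, 107, 111, 108, 111, 110, 111, 111, 112, 114, 113, 114, 112]
hub [   8    0   37   36 1115] [26.2 16.6]
23.85 [ 444.6 -203.3   62.7] [ 1.      0.0011 -0.     -0.    ] [ 0.46  0.58 -0.38] 35.5
  0 ++++++++++++++++++++++++===OOOOOOOOOOOOOOOO+==++++++++++++=-::.::-=+++++++=+==++==OOOOOOOOOOOOOOOO==++++++++++++++++++++++++++
  4 +++++++++++++++++++==OOOOOOOOOOOOOO=+++++++++++++++++++=-::..:::::.:=+++++++++++++++++++==OOOOOOOOOOOO=+++++++++++++++++++++++
  8 +++++++++++++++++=OOOOOOOOOOO=++++++++++++++++++++++++++-:.::::.:..:=++++++++++++++++++++++++++OOOOOOOOOO=++++++++++++++++++++
 12 +++++++++++++++=OOOOOOOOO=+++++++++++++++++++++++++++++++=--------=++++++++++++++++++++++++++++++++OOOOOOOOO==++++++++++++++++
 16 ++++++++++++=OOOOOOOO++++++++++++++++++++==----===+++++=++==++++============--::-==+++++++++++++++++++=OOOOOOOO=++++++++++++++
 20 +++++++++==OOOOOOOO+++++++++++++++++=-::-==++++=++++=+++++++++++++++
[... 2371 characters left out ...]
OOOOOOOOOOOOO:...::--================++++++++
 96 ++++++++++++++++++++++++=-:::...:OOOOOOOOOOOOOOOOOOOOOOOOOOOOOOOOOOOOOOOOOOOOOOOOOOOOOOOOOOO....::-=++++++++++++++++++++++++++
100 ++++++=+++++++++++++++++==-::...:OOOOOOOOOOOOOOOOOOOOOOOOOOOOOOOOOOOOOOOOOOOOOOOOOOOOOOOOOOO...:::=++++++++++++++++++===++++++
104 *****+=++++++++++++++++++==:::OOOOOOOOOOOOOOOOOOOOOOOOOOOOOOOOOOOOOOOOOOOOOOOOOOOOOOOOOOOOOOOO:::-=+++++++++++++++++===++**+*+
108 ******+=++++++++++++++++++=-::OOOOOOOOOOOOOOOOOOOOOOOOOOOOOOOOOOOOOOOOOOOOOOOOOOOOOOOOOOOOOOO=::-=+++++++++++++++++===++++++++
112 ++++++++=+++++++++++++++++==-::=+++===OOOOOOOOOOOOOOOOOOOOOOOOOOOOOOOOOOOOOOOOOOOOOOOO-==++++-:-=++++++++++++++++++==++*++++++
```

Call:
jog_arm(series=[[-0.15, -0.0003, 0, 0, 0, 0, 0], [-0.13, -0.0006, 0, 0, 0, 0, 0], [-0.11, -0.0009, 0, 0, 0, 0, 0], [-0.09, -0.0012, 0, 0, 0, 0, 0], [-0.07, -0.0014, 0, 0, 0, 0, 0], [-0.05, -0.0016, 0, 0, 0, 0, 0], [-0.02, -0.0017, 0, 0, 0, 0, 0], [0.01, -0.0018, 0, 0, 0, 0, 0], [0.04, -0.0018, 0, 0, 0, 0, 0], [0.07, -0.0018, 0, 0, 0, 0, 0], [0.1, -0.0018, 0, 0, 0, 0, 0], [0.1, -0.0018, 0, 0, 0, 0, 0], [0.1, -0.0018, 0, 0, 0, 0, 0]])

```text
clock: 24.98
tcp_pos: [442.2, -203.1, 62.3]
tool_rot: [1.0, 0.001, -0.001, -0.0]
contact_force: [-4.2, -0.8, 1.0]
width: 47.0
```

```bash
python3 e.py w29 8;python3 d.py w30 0 125 4
```

```text
25.33 F [-4.1   0.08  0.44] T [0.03  0.573 0.009] tcp [ 442.32 -203.12   62.41] 47.1
[258.15 277.12] [356.45 375.68]
cup width 117.53 cup press est 3.15
edge305 [109, 109, 112, 112, 110, 110, 111, 111, 109, 110, 111, 111, 111, 111, 112, 111]
hub [   8    0   37   44 1261] [26.1 22.4]
25.3833 [ 442.5 -203.2   62.5] [ 1.0e+00  1.1e-03 -4.0e-04 -2.0e-04] [-5.2  -0.18  0.31] 47.2
  0 +++++++++++++++++++OOOOOOOOOOOOOOOOOOOOOOOOOOOOOOOOOOOOO===OO:::OO=+=OOOOOOOOOOOOOOOOOOOOOOOOOOOOOOOOOOO=+++++++++++++++++++++
  4 +++++++++++++++++OOOOOOOOOOOOOOOOOOOOOOOOOO==+++++++++++=:...:.::..:=++++++++++==OOOOOOOOOOOOOOOOOOOOOOOOOO-++++++++++++++++++
  8 ++++++++++++++=OOOOOOOOOOOOOOOOOOOOOOO=++++++++++++++++===+++=+=+====+==++++++++++++==OOOOOOOOOOOOOOOOOOOOOOOO=+++++++++++++++
 12 +++++++++++=OOOOOOOOOOOOOOOOOOOOO+++++++++++++==+==++==+=+=+++++================++++++++++=OOOOOOOOOOOOOOOOOOOOOO=++++++++++++
 16 ++++++++=OOOOOOOOOOOOOOOOOOOOO=++++++++++=+====+++=+==++++++++++++++++++=+++========+++++++++=OOOOOOOOOOOOOOOOOOOOO=++++++++++
 20 ++++++=OOOOOOOOOOOOOOOOOOOO=+++++++++++==+==+++++++=++++++++++
[... 2770 characters left out ...]
++++++++++++++==-=++=++++==++++++++++++++++++
108 ++++++++++++++++++++==+++==+++++++=++++++++++=-:OOOOOOOOOOOOOOOOOOOOOOOOOOOO:-+++++++++++++++++====++++==+++++++++++++++++++++
112 ++++++++++++++++++++++++===+++++++++++++++++==-:-=OOOOOOOOOOOOOOOOOOOOOOO==---+++++++++++++++++==-=+++++++++++++++++++++++++++
116 ++++*+*++++++*+*++++*+++++==++++++++++++++++==--=++++++++++++++++++++++++++=--=+++++++++++++++++=-++++++++++++++++++++++++++++
120 *+++++++*+++*+++++++++++*+==++++++++++++++++==--=++++++++++++++++++++++=+++=--+++++++++++++++++===++++++++++++++++++++++++++++
124 ++*+*+++++++++++++++++++++==++++++++++++++++==--============================--=+++++++++++++++====++++++++++++++++++++++++=-:.
```

Call:
jog_arm(series=[[0.11, -0.0005, 0, 0, 0, 0, 0], [0.12, -0.001, 0, 0, 0, 0, 0], [0.13, -0.001, 0, 0, 0, 0, 0], [0.13, -0.001, 0, 0, 0, 0, 0]])

```text
clock: 25.77
tcp_pos: [442.4, -203.6, 63.0]
tool_rot: [1.0, 0.001, 0.001, 0.0]
contact_force: [-0.1, 0.6, -1.4]
width: 48.3
```

```bash
python3 e.py w31 5
```

```text
25.97 F [ 0.27  0.15 -1.19] T [ 0.009 -0.018  0.009] tcp [ 442.32 -203.57   62.96] 48.3
[257.16 276.11] [355.19 374.46]
cup width 117.3 cup press est 2.89
edge305 [110, 107, 109, 111, 110, 111, 109, 107, 112, 113, 111, 109, 110, 110, 112, 113]
hub [   8    0   37   44 1259] [26.1 22.9]
```

Call:
jog_arm(series=[[0.16, 0, 0, 0, 0, 0, 0], [0.19, 0, 0, 0, 0, 0, 0], [0.22, 0, 0, 0, 0, 0, 0], [0.25, 0, 0, 0, 0, 0, 0], [0.26, 0, 0, 0, 0, 0, 0], [0.26, 0, 0, 0, 0, 0, 0], [0.26, 0, 0, 0, 0, 0, 0]])

```text
clock: 26.6
tcp_pos: [441.8, -203.3, 62.7]
tool_rot: [1.0, 0.001, -0.0, -0.0]
contact_force: [0.5, 0.2, -0.4]
width: 54.0
```

```bash
python3 e.py w32 4; python3 d.py w33 76 128 4
```

```text
26.75 F [-0.19  0.11 -1.03] T [-0.009  0.01   0.018] tcp [ 441.76 -203.33   62.66] 54.0
[257.56 277.  ] [355.58 375.21]
cup width 117.65 cup press est 2.74
edge305 [107, 108, 110, 110, 109, 112, 108, 109, 111, 107, 110, 110, 111, 111, 110, 112]
hub [   8    2   37   47 1278] [26.1 26.7]
26.8 [ 441.8 -203.3   62.7] [ 1.      0.0011 -0.     -0.    ] [-0.18 -0.38 -1.33] 53.8
 76 ++=+++++=OOOOOOOOOOOOOOOOOOOO++++++++++=--======================-===-==============-=++++++++=OOOOOOOOOOOOOOOOOOOOO==+++==++++
 80 +++=+++++==OOOOOOOOOOOOOOOOO+++++++=-OOOOOOOOO==========================-=====OOOOOOOOO-=+++++++OOOOOOOOOOOOOOOOO==+++++++++++
 84 +++++++++++==OOOOOOOOOOOOOOO++++++++=OOOOOOOOOOOOOOOOOOOOO========OOOOOOOOOOOOOOOOOOOOO-=+++++++OOOOOOOOOOOOOOO==++++==+++++++
 88 ++++++=+++++++==OOOOOOOOOOOO++++++++-OOOOOOOOOOOOOOOOOOOOOOOOOOOOOOOOOOOOOOOOOOOOOOOOOO==+++++++OOOOOOOOOOOO=+++++++==++++++++
 92 ++++++++=++++++++===OOOOOOOO++++++++=O++=OOOOOOOOOOOOOOOOOOOOOOOOOOOOOOOOOOOOOOOOOO++OO=+++++++=OOOOOOOO-=++++++++==++++++++++
 96 *+****+*+++=+++++++++==OOOOO+++++++++++++==OOOOOOOOOOOOOOOOOOOOOOO
[... 277 characters left out ...]
++++==-=+++++++++++++++===+++++++++++++++++++
108 ++++++++++++++++++++===++++++++++++===++++++++++++++++==--OOOOOOOO:-=+++++++++++++++++=-=+++++++++++===+++++++++++++++++++++++
112 ++++++++++++++++++++++++++===++++++==++++=+++++++++++===--==OOOOOO--=+++++++++++++++=+===+++++====++++++++++++++++++++++++++++
116 ++***++**++++++*++*+++++++++++++=====++++++++++++++++==--=+=++++++=-==++++++++++++++++==-===++++++++++++++++++++++++++++++++++
120 +++++++++++++++++++++++++++++++++++=+++++++++++++++++==-=+++++++++=--=+++++++++++++++++=-+++++++++++++++++++++++++++++++++++++
124 ++++++++++++++++++++++++++++++++++===+++++++++++++++==--==========+=-=++++++=++++++++++=-=+++++++++++++++++++++++++++++++-:.::
```

Call:
jog_arm(series=[[0.275, 0, 0, 0, 0, 0, 0], [0.275, 0, 0, 0, 0, 0, 0], [0.275, 0, 0, 0.001, 0, 0, 0], [0.275, 0, 0, 0.002, 0, 0, 0], [0.275, 0, 0, 0.004, 0, 0, 0], [0.275, 0, 0, 0.006, 0, 0, 0], [0.275, 0, 0, 0.009, 0, 0, 0], [0.275, 0, 0, 0.015, 0, 0, 0], [0.275, 0, 0, 0.025, 0, 0, 0], [0.275, 0, 0, 0.04, 0, 0, 0], [0.275, 0, 0, 0.06, 0, 0, 0], [0.275, 0, 0, 0.06, 0, 0, 0], [0.275, 0, 0, 0.06, 0, 0, 0]])

```text
clock: 27.93
tcp_pos: [442.7, -204.1, 124.3]
tool_rot: [1.0, 0.001, 0.001, 0.001]
contact_force: [0.9, 0.3, -1.2]
width: 54.3
```

```bash
python3 - <<'E'
from h import *
C,im,st=snap('wrist','w34');print(st['clock'],st['tcp_pos'].round(2),st['contact_force'].round(2),st['torque'].round(3),round(st['width'],1))
o=im[0:300,160:480]
cv2.imwrite('pics/w34c.png',cv2.resize(np.clip(o*1.3,0,255).astype('uint8'),None,fx=2,fy=2,interpolation=cv2.INTER_CUBIC))
E
```

```text
27.9333 [ 442.73 -204.07  124.27] [ 0.91  0.35 -1.25] [-0.008  0.047  0.013] 54.3
```

View pics/w34c.png

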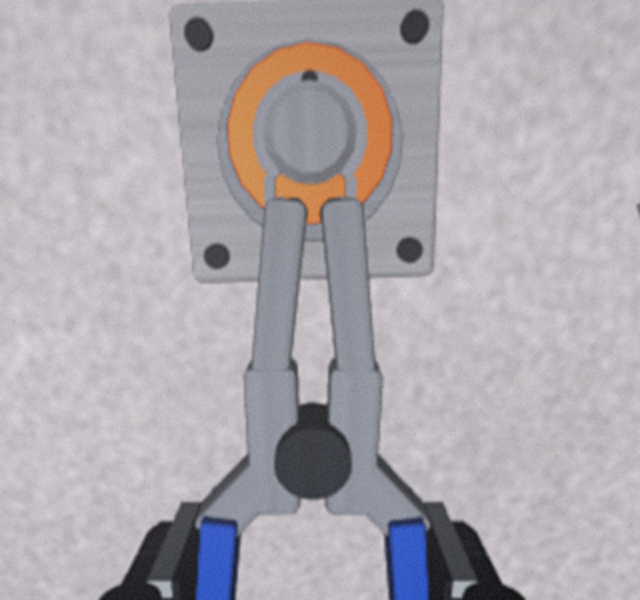

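The picture shows the ring closed in the groove, with its lugs framing an orange gap at about (311,190) and the hinge dot at (309,76). The pliers are free above it. Next, the pliers go back to the rest.

Call:
jog_arm(series=[[0.275, 0.004, 0.01, 0, 0, 0, 0], [0.275, 0.014, 0.034, 0, 0, 0, 0], [0.275, 0.027, 0.066, 0, 0, 0, 0], [0.275, 0.04, 0.1, -0.005, 0, 0, 0], [0.275, 0.053, 0.133, -0.01, 0, 0, 0], [0.275, 0.067, 0.165, -0.02, 0, 0, 0], [0.275, 0.079, 0.193, -0.03, 0, 0, 0], [0.275, 0.087, 0.213, -0.04, 0, 0, 0], [0.275, 0.0909, 0.2227, -0.055, 0, 0, 0], [0.275, 0.0909, 0.2227, -0.07, 0, 0, 0], [0.275, 0.0909, 0.2227, -0.085, 0, 0, 0], [0.275, 0.0909, 0.2227, -0.085, 0, 0, 0], [0.275, 0.0909, 0.2227, -0.085, 0, 0, 0]])

```text
clock: 29.07
tcp_pos: [531.1, 20.2, 36.0]
tool_rot: [1.0, 0.001, -0.002, -0.0]
contact_force: [0.6, 0.6, -1.5]
width: 54.1
```

```bash
python3 - <<'E'
from h import *
def green(t,C,im):
    m=cv2.inRange(cv2.cvtColor(im,cv2.COLOR_BGR2HSV),(45,80,40),(80,255,255));ys,xs=np.nonzero(m)
    # base plate front edge row & left/right at front
    top=ys.min();r=top+3;row=np.flatnonzero(m[r]);return top,row.min(),row.max()
for t in ('w5','w6','w7'):
    C,im,st=load('wrist',t);print(t,st['tcp_pos'].round(1),green(t,C,im),plane(C,(316,green(t,C,im)[0]),6).round(1),[plane(C,(x,green(t,C,im)[0]+3),6)[1].round(1) for x in green(t,C,im)[1:]])
C,im,st=snap('wrist','w35');print(st['clock'],st['tcp_pos'].round(1),st['tool_rot'].round(4),st['contact_force'].round(2),st['width']);print(green('',C,im),plane(C,(316,green('',C,im)[0]),6).round(1),[plane(C,(x,green('',C,im)[0]+3),6)[1].round(1) for x in green('',C,im)[1:]])
for t in ('w6','w35'):
    C,im,st=load('wrist',t);g=im[200:262,290:345].max(2);m=(g<60).astype('uint8');nn,l,s,c=cv2.connectedComponentsWithStats(m);k=1+np.argmax(s[1:,4]);print(t,s[k],c[k].round(1))
E
```

```text
w5 [536.5  16.9  25. ] (np.int64(142), np.int64(259), np.int64(353)) [599.2  16.2   6. ] [np.float64(47.4), np.float64(-4.1)]
w6 [533.6  18.6  21.9] (np.int64(137), np.int64(260), np.int64(345)) [599.4  17.8   6. ] [np.float64(47.7), np.float64(2.4)]
w7 [534.2  18.3  72.4] (np.int64(131), np.int64(273), np.int64(357)) [598.5  17.5   6. ] [np.float64(47.5), np.float64(-11.2)]
29.0667 [531.1  20.2  36. ] [ 1.0e+00  1.3e-03 -2.0e-03 -4.0e-04] [ 0.58  0.56 -1.48] 54.103011000960954
(np.int64(129), np.int64(267), np.int64(345)) [599.7  19.6   6. ] [np.float64(47.8), np.float64(2.9)]
w6 [   8    3   37   47 1274] [26.1 28. ]
w35 [   8    2   37   47 1286] [26.1 27. ]
```

Call:
jog_arm(series=[[0.275, 0.0012, -0.0008, 0, 0, 0, 0], [0.275, 0.0025, -0.0016, 0, 0, 0, 0], [0.275, 0.0025, -0.0016, 0, 0, 0, 0], [0.275, 0.0025, -0.0016, 0, 0, 0, 0], [0.275, 0.0025, -0.0016, 0, 0, 0, 0]])

```text
clock: 29.53
tcp_pos: [535.5, 17.6, 38.1]
tool_rot: [1.0, 0.001, 0.0, 0.0]
contact_force: [0.3, 0.0, -0.4]
width: 54.2
```

Call:
jog_arm(series=[[0.275, -0.001, 0.0005, -0.002, 0, 0, 0], [0.275, -0.0019, 0.001, -0.006, 0, 0, 0], [0.275, -0.0019, 0.001, -0.01, 0, 0, 0], [0.275, -0.0019, 0.001, -0.0125, 0, 0, 0], [0.275, -0.0019, 0.001, -0.0125, 0, 0, 0], [0.275, -0.0019, 0.001, -0.0125, 0, 0, 0], [0.275, -0.0019, 0.001, -0.0125, 0, 0, 0]])

```text
clock: 30.12
tcp_pos: [533.4, 18.7, 25.2]
tool_rot: [1.0, 0.001, 0.0, -0.0]
contact_force: [1.1, -0.1, -1.1]
width: 54.8
```

Nearly at rest height, so I'll feel the last millimetres down.

Call:
jog_arm(series=[[0.275, 0, 0, -0.0007, 0, 0, 0], [0.275, 0, 0, -0.0014, 0, 0, 0], [0.275, 0, 0, -0.002, 0, 0, 0], [0.275, 0, 0, -0.002, 0, 0, 0]])

```text
clock: 30.45
tcp_pos: [533.2, 18.7, 23.1]
tool_rot: [1.0, 0.001, -0.0, -0.0]
contact_force: [0.2, -0.1, -1.6]
width: 54.2
```

```bash
python3 f.py w36 4 | head -2
```

```text
30.6 F [-0.   -0.19 -1.25] sd [0.15 0.55 0.29] T [ 0.012  0.031 -0.009] tcp [533.27  18.75  23.16] 54.5
hub [   8    2   37   47 1284] [26. 27.]
```

Call:
jog_arm(series=[[0.275, 0, 0, -0.0006, 0, 0, 0], [0.275, 0, 0, -0.0012, 0, 0, 0], [0.275, 0, 0, -0.0012, 0, 0, 0]])

```text
clock: 30.9
tcp_pos: [533.5, 18.7, 22.4]
tool_rot: [1.0, 0.001, 0.0, -0.0]
contact_force: [-2.0, -0.2, 3.2]
width: 54.5
```

```bash
python3 f.py w37 4 | head -2
```

```text
31.05 F [-1.76  0.15  3.78] sd [0.58 0.46 0.64] T [ 0.063  0.405 -0.005] tcp [533.5   18.73  22.42] 54.2
hub [   8    2   37   46 1266] [26.1 26.4]
```

Call:
jog_arm(series=[[0.3, 0, 0, 0, 0, 0, 0], [0.33, 0, 0, 0, 0, 0, 0], [0.37, 0, 0, 0, 0, 0, 0], [0.45, 0, 0, 0, 0, 0, 0], [0.7, 0, 0, 0, 0, 0, 0], [1, 0, 0, 0, 0, 0, 0], [1, 0, 0, 0, 0, 0, 0], [1, 0, 0, 0, 0, 0, 0], [1, 0, 0, 0, 0, 0, 0], [1, 0, 0, 0.01, 0, 0, 0], [1, 0, 0, 0.03, 0, 0, 0], [1, 0, 0, 0.06, 0, 0, 0], [1, 0, 0, 0.09, 0, 0, 0], [1, 0, 0, 0.12, 0, 0, 0], [1, 0, 0, 0.134, 0, 0, 0], [1, 0, 0, 0.134, 0, 0, 0], [1, 0, 0, 0.134, 0, 0, 0]])

```text
clock: 32.52
tcp_pos: [533.8, 18.7, 157.1]
tool_rot: [1.0, 0.001, 0.001, 0.0]
contact_force: [0.0, 0.7, -1.1]
width: 85.7
```

```bash
python3 - <<'E'
from h import *
C,im,st=snap('wrist','w40');print(st['clock'],st['tcp_pos'].round(1),st['tool_rot'].round(4),st['contact_force'].round(2),st['width'])
C4,i4,s4=load('wrist','w4')
def meas(C,im):
    hsv=cv2.cvtColor(im,cv2.COLOR_BGR2HSV);b=cv2.inRange(hsv,(105,120,40),(125,255,255))[120:330,240:400]
    n,l,s,c=cv2.connectedComponentsWithStats(b)
    for k in range(1,n):
        if s[k][4]>200:
            x0,y0,w,h=s[k][:4]; print(' grip c',plane(C,c[k]+[240,120],54).round(1),'top',y0+120,'bot',y0+h+120)
    g=im[140:195,295:340].max(2);m=cv2.morphologyEx((g<70).astype('uint8'),cv2.MORPH_OPEN,np.ones((5,5),np.uint8));n,l,s,c=cv2.connectedComponentsWithStats(m)
    print(' hub',[(s[k].tolist(),plane(C,c[k]+[295,140],51).round(1)) for k in range(1,n)])
for Cc,i in ((C4,i4),(C,im)): meas(Cc,i)
m=cv2.inRange(cv2.cvtColor(im,cv2.COLOR_BGR2HSV),(3,130,60),(18,255,255));i=im.astype(int)
for r in range(150,250,3): print('%3d '%r+''.join('O' if m[r,c] else ' .:-=+*#%@'[min(9,i[r,c].mean().astype(int)//22)] for c in range(530,640)))
for r in range(98,190,4): print('%3d '%r+''.join(' .:-=+*#%@'[min(9,i[r,c].mean().astype(int)//22)] for c in range(280,355)))
E
```

```text
32.5167 [533.8  18.7 157.1] [1.0e+00 1.1e-03 1.2e-03 2.0e-04] [ 0.02  0.75 -1.06] 85.68054462826768
 grip c [521.1  43.   54. ] top 182 bot 253
 grip c [520.4  -5.3  54. ] top 183 bot 253
 hub [([37, 0, 8, 3, 24], array([587. ,   2.3,  51. ])), ([13, 15, 18, 20, 279], array([566.6,  18.3,  51. ]))]
 grip c [520.4  42.3  54. ] top 182 bot 252
 grip c [520.3  -6.   54. ] top 182 bot 253
 hub [([36, 0, 8, 3, 24], array([586.5,   2.3,  51. ])), ([13, 15, 17, 20, 273], array([566.1,  17.9,  51. ]))]
150 ==-::..:::::::--====+============================+++++++++++++++++++++****************************************
153 ..::::::--===+=====================================++++++++++++++++++************++*+*************************
156 ::::--==++++=++==+============++==+===================++++++++++++++******************************************
159 :-==================+==========--:---:::.......OOOOOOOOOOO--=====++**********************+********************
162 ++++=++=+=+==+=++=+====-:::...........OOOOOOOOOOOOOOOOOOOOOOOOOOOOO=++*******************+********************
165 =+==============-::..
[... 4449 characters left out ...]
=====+++++=+++++=--:::::-=++++++++++=--======--==--*********
158 ****+=====-==========++++++++=-:::::::::::=++++++++=--=====--===-=*********
162 ****+-===============+++++=-::::::::::::::::-=+++++=---------===-=*********
166 ****+-===============++++==::::::::::::::::::-=++++=--=========--+*********
170 ****+==========---==+++++++=::::::::::::::::-=++++++==---======--**********
174 ****=-======--==++++++++++++++=-::::::::-==+++++++++++++==---==-=**********
178 ****=-==--==+++++++++++++=+++++=--====--=+++++++++++++++++++=---+**********
182 ****=--=--------==++==-=========-======-=-=----=-===+++=---------+*********
186 ****=---========----==========-===--=-===-===-==-==--==-=========**********
```

```bash
python3 -c "
from workcell import manip
print(manip.finish_job())"
```

```text
the job is handed in; nothing more can be done
None
```

The ring is seated in the shaft groove, holding the seal cup down, and the pliers are back on their rest. I handed the job in at about 32.5 s of robot time.

- **Pickup and spread:** I took the ring off the tray with the plier pins and spread it to about 0.53 rad. That figure is worked out from the measured tip spacing of about 38 mm, not read directly.
- **Pressing the cup:** I slid the ring over the shaft and found the cup by force. The press came to about 3.2 mm by force (+2.1 N) and about 3.0 mm by the cup's image size.
- **Closing:** I closed the ring while drawing back about 7 mm. The pins pushed forward on the tool with about 4 N for a moment; backing off 1 mm cleared it before I lifted.
- **Last checks:** A view from above shows the ring closed round the shaft below its top edge. The pliers lie within about 1 mm of where they started. The gripper is open and clear at 157 mm.

I could not directly measure how level the ring sits or the cup's final travel. The pliers also tipped up slightly in the grip while pressing.

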